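# Load the brush soaking tray, latch its keeper and set the wind-up timer

### The job

Lay all the small wooden nail brushes flat, bristles down, on the floor of the metal soaking tray, then swing the hinged keeper bar down over them and press its free end until it snaps fully home in the ball catch, so that they cannot float up when the tray is filled. After that, wind the kitchen timer clockwise past its 60 mark and turn it back down to 20 minutes. Leave the basin, the cup, the hanger and the long bamboo handled brush where they are.

Things in the scene. Friction and masses are not known exactly. Their poses are not given: they have to be found in the camera images.
- tray: rectangular steel soaking tray screwed to the bench, outside 140 mm (x) x 225 mm (y) x 40 mm high, walls and floor 5 mm (inside 130 x 215 mm, 35 mm deep); origin at the centre of its underside, z up. Holds four brushes side by side along y, each lying along the tray's x. The keeper bar runs over its centre line along y, hinged outside the -y end, catch outside the +y end
- tray_floor (a point): centre of the tray's inner floor, 5 mm above the bench; axes as the tray's. A brush lying in the tray has its origin at this height
- keeper (a joint): swing of the keeper bar (round 12 mm aluminium rod) about a level hinge along tray x, rad: 0 = shut, level, home in the catch; grows as the free end rises (1.57 upright, stop at 1.9, leaning out clear of the tray). Hinge friction 0.25 N m keeps it where it is left; it starts partly open, in the way of loading. Shut, its underside is 43 mm above the bench, 4 mm over the brushes
- keeper_grip (a point): centre of the dark wooden grip at the free end of the keeper bar, 14 mm wide (tray x) x 40 mm long (along the bar) x 18 mm thick, 276 mm from the hinge axis; when shut it is 49 mm above the bench, just beyond the catch. Its y runs along the bar, away from the hinge
- keeper_hinge (a point): point on the keeper's hinge axis, at tray x 0, y -122 mm, z 49 mm; the axis runs along the tray's x, between two steel cheeks 62 mm high and 31 mm apart over their outsides
- catch_mid (a point): middle of the spring ball catch, at tray x 0, y 121.5 mm, z 49 mm: a bracket 15 mm long in y, its ball housing rising to 65 mm above the bench at tray x 17 to 27 mm. The ball resists the last 15 mm of the bar's closing (from about 0.06 rad, up to some 5 N at the grip), then snaps it to 0 and holds it; a bar above 0.02 rad is not home
- timer: round white wind-up kitchen timer screwed to the bench, flange 100 mm across, body 90 mm across and 28 mm high; origin at the centre of its underside. Dark marks on its face every 5 minutes (longer every 10), clockwise from above: 0 (with a dot) at its +x, 20 at -y, 40 at -x, 60 (broad mark) at +y; 4.5 degrees a minute; none between 60 and 0
- dial (a joint): turn of the timer's black dial, rad, growing clockwise seen from above: 0 = pointer at the 0 mark, 1.571 = 20 minutes, 4.712 = 60 minutes (top mark), end stop at 5.0. It turns both ways against 0.06 N m friction, stays where it is left and does not run down during the job. Starts between 0 and about 9 minutes
- dial_grip (a point): on the dial's axis, 56 mm above the bench, 2 mm below the top of the dial's fin: the height to pinch. The fin is 52 mm long x 12 mm wide x 24 mm tall and stands on a disc 62 mm across whose top is 34 mm above the bench. The x of this point runs along the fin to its pointer end, which carries a white line
- brush1: small wooden nail brush (all alike): pine back 62 mm long (x) x 36 mm wide (y) x 14 mm thick on a 54 x 28 x 20 mm block of pale bristles, 34 mm tall in all, about 60 g, lying bristles down on the bench; origin at the centre of its underside (bristle tips), z up through the back. Two to four of the brushes are there; None if absent
- brush2: small wooden nail brush (all alike): pine back 62 mm long (x) x 36 mm wide (y) x 14 mm thick on a 54 x 28 x 20 mm block of pale bristles, 34 mm tall in all, about 60 g, lying bristles down on the bench; origin at the centre of its underside (bristle tips), z up through the back. Two to four of the brushes are there; None if absent
- brush3: small wooden nail brush (all alike): pine back 62 mm long (x) x 36 mm wide (y) x 14 mm thick on a 54 x 28 x 20 mm block of pale bristles, 34 mm tall in all, about 60 g, lying bristles down on the bench; origin at the centre of its underside (bristle tips), z up through the back. Two to four of the brushes are there; None if absent
- brush4: small wooden nail brush (all alike): pine back 62 mm long (x) x 36 mm wide (y) x 14 mm thick on a 54 x 28 x 20 mm block of pale bristles, 34 mm tall in all, about 60 g, lying bristles down on the bench; origin at the centre of its underside (bristle tips), z up through the back. Two to four of the brushes are there; None if absent
- basin: bystander: round aluminium basin, 280 mm in diameter, 90 mm high, at the left; origin at the centre of its underside
- cup: bystander: white plastic cup, 86 mm in diameter, 137 mm high, with grey lid and press button; origin at the centre of its underside
- hanger: bystander: grey plastic clothes hanger lying flat at the right, 400 mm wide (x), 9 mm thick; origin at the middle of its long bar
- bamboo_brush: bystander: scrubbing brush with a long bamboo handle, 270 mm long, lying at the right near the robot's base; origin on the handle, 60 mm from the head
Not all that is in view belongs to the job. What is shaped like the timer but blue is not meant.

How it is judged:
By the outcome, as a careful person would: the job done as asked, in the order asked, and still so for the second after the job is handed in, with the robot touching nothing.
Of brush1, brush2, brush3, brush4 only 2 to 4 are there at a start; the rules pass over those that are not, and their reading is None.
At some moment in a run one of brush1, brush2, brush3, brush4 may be knocked a few centimetres aside while the robot is not near it.
Once in a run the grip may slacken for a moment while it holds something.
It also fails if it takes over 210 s, if anything falls off the work surface, if the arm or the gripper's body presses on something with over 40 N, if the wrist force passes 120 N, or if a joint passes its speed limit or range.

### The arm

A 7-joint arm with a two-finger parallel gripper is mounted at the origin on the work surface. World frame = base frame: x ahead of the robot, y to its left, z up, the work surface at z = 0. Lengths are in m, angles in rad, forces in N, time in s.
With the tool pointing down it reaches from about 0.4 to 0.85 m from the base axis. Payload 10.4 kg.
Tool frame: the origin (TCP) lies at the very end of the fingers, on their centre line; the grasp point (between the pads) lies 19 mm behind it; y points along the fingers, x is the direction in which the jaws open and shut, and the axes are right-handed (so a half turn about y gives the same grasp; the last joint's range is limited). The gripper opens to 87 mm and grips with 3 to 60 N. Pads are 19 mm wide; open, the fingers measure 117 mm over their backs; the gripper's body (75 mm by 190 mm) begins 51 mm behind the grasp point.
Start: joints at [-1.269, 0.332, -0.065, 1.46, 0.022, 1.35, -0.088], TCP at [0.199, 0.592, 0.223] pointing down, gripper open.
Joint ranges: [-2.6, 2.6], [-0.5, 2.12], [-1.47, 1.34], [0.16, 2.42], [-1.27, 4.41], [0.06, 2.06], [-2.6, 2.6]. Speed limits (rad/s): [2.22, 2.22, 2.79, 2.79, 3.14, 3.14, 3.14].

### API

Orientations are given as a unit quaternion [x, y, z, w].
In Python, from bench import readout, vision, r gives the robot as it stands.
- The arm moves only by the tool arm_command, never from a script. Its argument "targets" is a list that holds one entry, the list of rows, each a list of 6 numbers: the shift along the tool's x, y, z in m, then the turn, a rotation vector about the tool's x, y, z in degrees. A call has 1 to 12 rows; each row shifts and turns the commanded pose from where the row before left it, along the tool's axes as they then stand; what a row does not reach is not made up. A row lasts 1/12 s, in which the tool goes at most 41.7 mm and 7.16 degrees, less where a joint would pass 70% of its speed; a pose out of reach is approached as far as the arm can. A call is refused whole if a number of a shift passes 0.0417 or a number of a turn 7.16, either way. A call with a gripper value outside its range is refused whole. "hand" is the opening, from 0 (shut) to 1 (fully open), set as the call begins (left out, the last holds). The fingers move at their own pace and stop on an object; "grip_force" is the grip in N (left out, the last holds). Time passes only in rows, so rows that do not move let the fingers close. It gives the time, the measured TCP pose, the force and the opening at its end, in the units of the state.
- readout.read_state(): the state, without advancing time (a new reading comes with each control period).
- vision.camera(name): name is "side" or "top"; returns a dict with "pixels" (420x560x3 uint8, blue, green, red), "fovy" (degrees; the focal length in pixels is half the picture's height over the tangent of half this angle, whatever the lens; pixels are square), "cx", "cy" (the principal point, pixels), "R" (3x3) and "t" (3): a world point X has camera coordinates R X + t. Camera axes: x right, y down, z forward; pixel columns grow to the right and rows downward; lengths in m; the calibration is good to about 2 mm. A picture is of the moment at which its call begins. There is no depth.
- r.close_job(): hands the job in, once; it reports no verdict.
The state is a dict: "time": time; "joint_positions": joint angles; "joint_vel": joint speeds; "joint_torque": joint torques, N m; "ee_pos": TCP position; "eef_rot": TCP orientation; "ft_force": force on the tool from outside, world axes, zero at the start; "torque": the same for the moment, N m; "width": finger opening in m.
Only numpy, scipy, OpenCV 4.12 (cv2) and the standard library are available. Lean on these libraries where they do the work, as an engineer would, in place of code of your own. Each camera call takes 0.05 s, during which the arm holds its last target.

## Working session

There is one attempt and no reset: what is moved stays moved. The work goes in short steps, Python scripts to look and compute and a tool call to move; the robot and the scene stay as the last step left them, time stands still between calls to the robot, and variables do not carry over. Pictures are saved under pics/ and viewed, and the job is handed in when it is done.

Besides the shell and the picture viewer there is one more tool, called after "Request:" as name(argument=value, ...) on one line, values as JSON. arm_command: Moves the arm, as the interface text tells. Its arguments: {"type":"object","properties":{"targets":{"type":"array","items":{"type":"array","items":{"type":"array","items":{"type":"number"}}}},"hand":{"type":"number"},"grip_force":{"type":"number"}},"required":["targets"]}

```bash
ls; mkdir -p pics
python3 - <<'E'
from bench import readout, vision, r
import cv2
s=readout.read_state(); print(s)
for n in("side","top"):
    c=vision.camera(n); cv2.imwrite(f"pics/{n}0.png",c["pixels"]); print(n,{k:v for k,v in c.items() if k!="pixels"})
E
```

```text
pics
{'time': 0.0, 'joint_positions': array([-1.26861248,  0.33287938, -0.06466341,  1.46094586,  0.02156366,
        1.34988428, -0.0885097 ]), 'joint_vel': array([ 0.0002628 , -0.00144   ,  0.00147917, -0.0011508 , -0.00225256,
       -0.00062292, -0.00066644]), 'joint_torque': array([-3.82286305e-05, -6.23262405e+01,  2.49906513e-02, -3.89887691e+01,
       -6.12559053e-02,  3.97784729e-02,  1.19382980e-04]), 'ee_pos': array([0.19933141, 0.59195445, 0.22174698]), 'eef_rot': array([ 0.57457312,  0.41217324, -0.4129729 , -0.57396196]), 'ft_force': array([-0.4557179 ,  0.45780954,  0.09717522]), 'torque': array([0.0037566 , 0.00698724, 0.02384801]), 'width': 0.08675017227956013}
side {'fovy': 49.25648759936222, 'cx': 280.56670071289, 'cy': 205.52059061082352, 'R': array([[-0.7982642 , -0.60206946,  0.01693012],
       [-0.45605066,  0.58582384, -0.66994644],
       [ 0.39343622, -0.54251525, -0.74221637]]), 't': array([0.42476229, 0.26398299, 1.46739372])}
top {'fovy': 53.62509250605742, 'cx': 279.81909949074276, 'cy': 214.28777005400593, 'R': array([[ 0.05783409, -0.99831875,  0.00385941],
       [-0.97461505, -0.0572976 , -0.21643126],
       [ 0.21628852,  0.00875566, -0.97629023]]), 't': array([-0.01719426,  0.50615396,  1.54577355])}
```

View pics/top0.png

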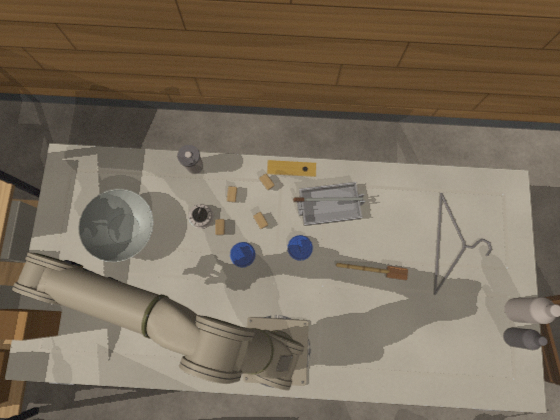

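View pics/side0.png

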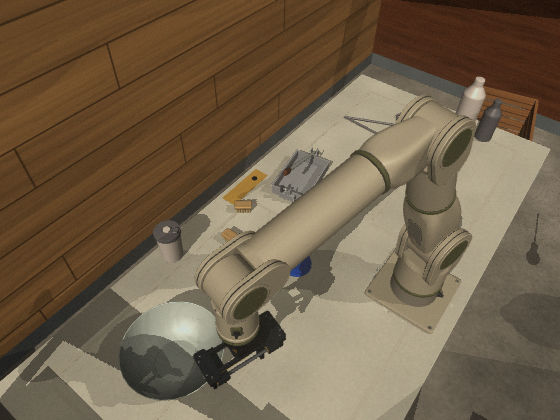

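```bash
cat > h.py <<'E'
import numpy as np,cv2
from bench import readout, vision, r
def cam(n): 
    c=vision.camera(n); c['f']=c['pixels'].shape[0]/2/np.tan(np.radians(c['fovy']/2)); return c
def proj(c,X):
    p=c['R']@np.asarray(X,float)+c['t']; return c['cx']+c['f']*p[0]/p[2], c['cy']+c['f']*p[1]/p[2]
def cast(c,u,v,z):
    d=c['R'].T@np.array([(u-c['cx'])/c['f'],(v-c['cy'])/c['f'],1.]); o=-c['R'].T@c['t']
    return o+d*(z-o[2])/d[2]
def crop(c,x0,y0,w,h,name,s=4):
    cv2.imwrite(f"pics/{name}.png",cv2.resize(c['pixels'][y0:y0+h,x0:x0+w],None,fx=s,fy=s,interpolation=cv2.INTER_CUBIC))
E
python3 - <<'E'
from h import *
c=cam("top"); crop(c,180,150,200,130,"t1"); np.save('t.npy',c['pixels'])
print(readout.read_state()['time'])
c=cam("side"); crop(c,190,130,170,140,"s1")
E
```

```text
0.15
```

View pics/t1.png

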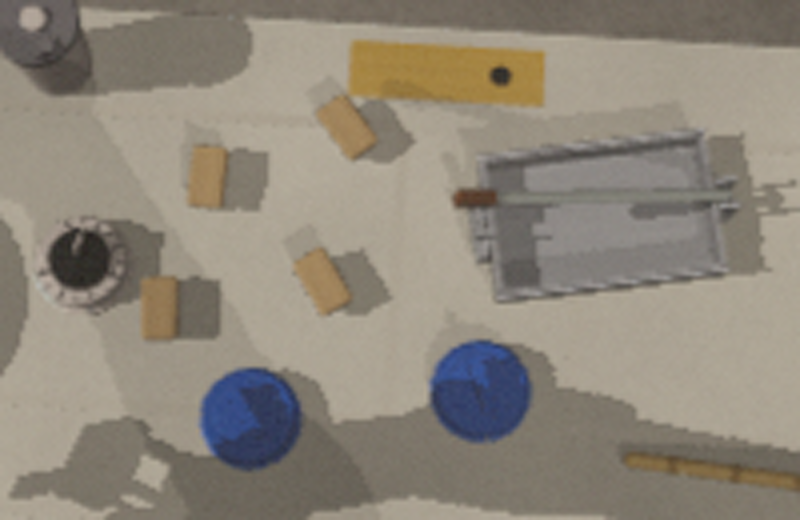

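View pics/s1.png

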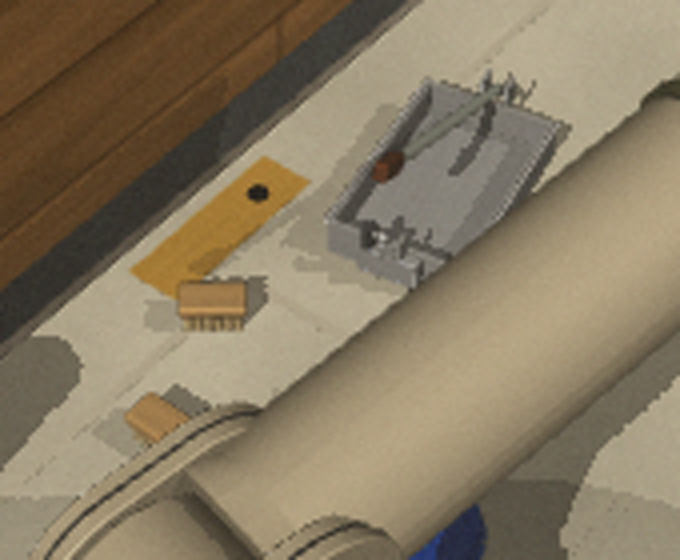

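Run:
```python
from h import *
c=cam("top"); im=c['pixels']; print("campos",-c['R'].T@c['t'])
hsv=cv2.cvtColor(im,cv2.COLOR_BGR2HSV)
for n,(u,v) in dict(b1=(232,193),b2=(267,181),b3=(260,220),b4=(220,227),yel=(290,168),wall=(320,190),grip=(298,199),tim=(192,215),table=(250,250),shad=(240,195)).items(): print(n,hsv[v,u])
crop(c,185,198,34,34,"tim",20)
crop(c,288,175,100,60,"tray",8)
```

```text
campos [ 0.1599666  -0.00169822  1.61873752]
b1 [ 18 105 165]
b2 [ 18 113 160]
b3 [ 17 108 160]
b4 [ 17 111 149]
yel [ 20 153 162]
wall [  8  19 110]
grip [ 11 111  92]
tim [15 38 93]
table [112 134  95]
shad [ 19  42 128]
```

View pics/tim.png

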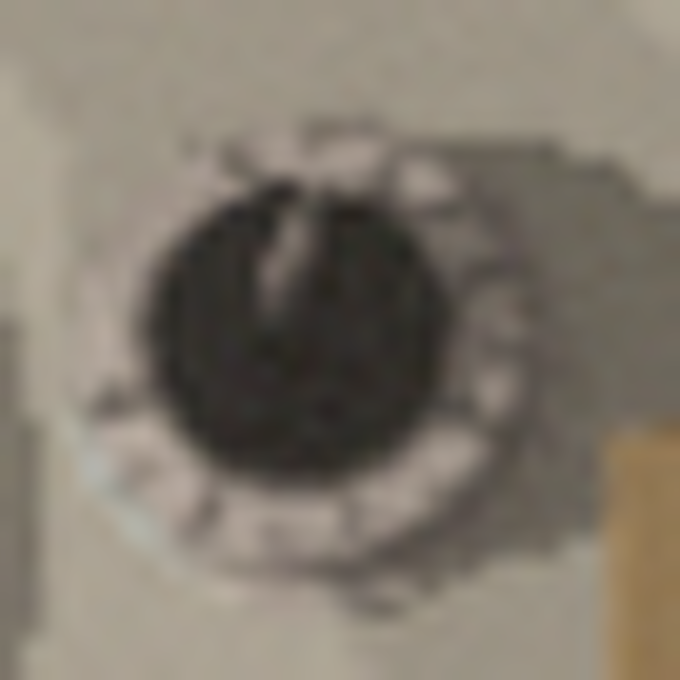

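View pics/tray.png

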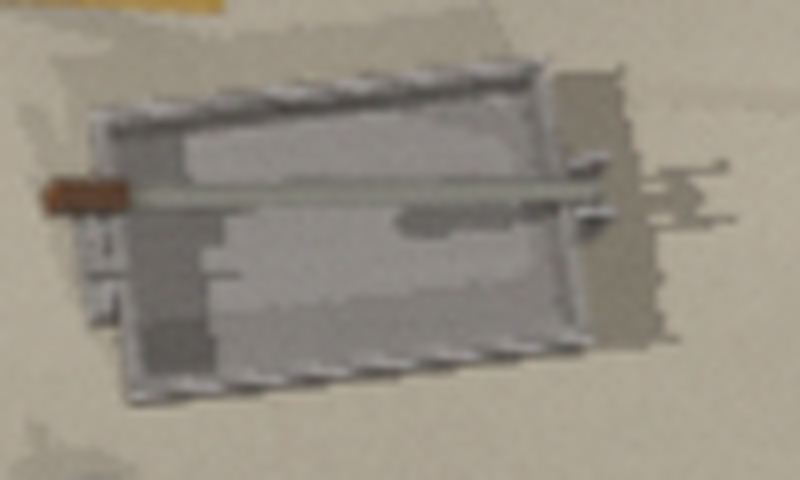

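Run:
```python
from h import *
c=cam("top"); im=c['pixels']
hsv=cv2.cvtColor(im,cv2.COLOR_BGR2HSV)
m=cv2.inRange(hsv,(12,85,120),(24,135,200)); m[:, 285:]=0; m[:170]=0; m[240:]=0
n,lab,st,ce=cv2.connectedComponentsWithStats(m)
for i in range(1,n):
    if st[i,4]<40: continue
    pts=np.argwhere(lab==i)[:,::-1].astype(float)
    w=np.array([cast(c,u,v,.032)[:2] for u,v in pts]); mn=w.mean(0)
    e,V=np.linalg.eigh(np.cov((w-mn).T)); a=V[:,1]; 
    print(st[i],ce[i].round(1),"xy",mn.round(4),"yaw",np.degrees(np.arctan2(a[1],a[0])).round(1)%180,"ext",np.sqrt(12*e).round(4))
P=[]
for u,v in [(97,108),(540,60),(590,345),(130,400)]:
    p=cast(c,288+u/8-.44,175+v/8-.44,.04); P.append(p[:2]); 
P=np.array(P);print(P.round(4), [np.linalg.norm(P[i]-P[(i+1)%4]).round(4) for i in range(4)],P.mean(0))
for i in range(4): d=P[(i+1)%4]-P[i]; print(np.degrees(np.arctan2(d[1],d[0])).round(1))
p1=(288+85/8,175+196/8)
for z in(.04,.08,.1,.12,.14,.16): print(z,cast(c,*p1,z).round(3))
```

```text
[260 170  14  20 133] [266.6 180.7] xy [0.6454 0.073 ] yaw 25.80000000000001 ext [0.04   0.0633]
[  0 180  12  60 377] [  3.5 202. ] xy [0.4977 1.0986] yaw 6.699999999999989 ext [0.0348 0.1998]
[227 187  10  15 124] [231.4 193.9] xy [0.5826 0.2082] yaw 178.1 ext [0.0331 0.0605]
[254 212  14  16 132] [260.2 219.8] xy [0.4853 0.0875] yaw 34.69999999999999 ext [0.0344 0.0593]
[215 219   9  16 127] [219.4 226.3] xy [0.45   0.2441] yaw 6.099999999999994 ext [0.0316 0.0615]
[[ 0.6202 -0.0597]
 [ 0.6578 -0.2776]
 [ 0.5148 -0.3046]
 [ 0.4745 -0.0826]] [np.float64(0.2212), np.float64(0.1455), np.float64(0.2256), np.float64(0.1475)] [ 0.56683431 -0.18113653]
-80.2
-169.3
100.3
8.9
0.04 [ 0.573 -0.058  0.04 ]
0.08 [ 0.563 -0.056  0.08 ]
0.1 [ 0.558 -0.056  0.1  ]
0.12 [ 0.552 -0.055  0.12 ]
0.14 [ 0.547 -0.054  0.14 ]
0.16 [ 0.542 -0.053  0.16 ]
```

```bash
cat >> h.py <<'E'
from scipy.spatial.transform import Rotation as Ro
def pose():
    s=readout.read_state(); return s,np.array(s['ee_pos']),Ro.from_quat(s['eef_rot']).as_matrix()
def plan(target,jaw=None,step=.035,wstep=7.0):
    """target TCP world; jaw: world angle deg of tool x (mod 180), tool vertical. prints shift in tool axes (current), and the turn to apply afterwards in tool axes"""
    s,p,R=pose(); d=R.T@(np.asarray(target)-p); n=int(np.ceil(np.linalg.norm(d)/step)); 
    print("t",round(s['time'],2),"p",p.round(4),"q1,q7",np.round(s['joint_positions'][[0,6]],2),"jaw",round(np.degrees(np.arctan2(R[1,0],R[0,0])),1),"yax",R[:,1].round(3),"F",np.round(s['ft_force'],1),"w",round(s['width'],4))
    print("shift total mm",(1e3*d).round(1),"rows",n,"per row",(d/max(n,1)).round(4))
    if jaw is not None:
        best=None
        for k in(-180,0,180,-360,360):
            a=np.radians(jaw+k); x=np.array([np.cos(a),np.sin(a),0]); y=np.array([0,0,-1.]); z=np.cross(x,y)
            rv=np.degrees(Ro.from_matrix(R.T@np.column_stack([x,y,z])).as_rotvec())
            if best is None or np.linalg.norm(rv)<np.linalg.norm(best): best=rv
        m=int(np.ceil(np.abs(best).max()/wstep)); print("turn",best.round(2),"rows",m,"per row",(best/max(m,1)).round(3))
E
python3 - <<'E'
from h import *
plan((.53,-.05,.30),10)
E
```

```text
t 0.3 p [0.1994 0.5922 0.2223] q1,q7 [-1.27 -0.09] jaw 71.4 yax [-0. -0. -1.] F [-0.5 -1.4 -0.6] w 0.0873
shift total mm [-503.2  -77.5 -518.2] rows 21 per row [-0.024  -0.0037 -0.0247]
turn [ 1.000e-02  6.139e+01 -2.000e-02] rows 9 per row [ 1.000e-03  6.821e+00 -3.000e-03]
```

Request:
arm_command(targets=[[[-0.024, -0.0037, -0.0247, 0, 2.9, 0], [-0.0227, -0.0037, -0.0259, 0, 2.9, 0], [-0.0214, -0.0037, -0.027, 0, 2.9, 0], [-0.02, -0.0037, -0.028, 0, 2.9, 0], [-0.0185, -0.0037, -0.029, 0, 2.9, 0], [-0.017, -0.0037, -0.0299, 0, 2.9, 0], [-0.0155, -0.0037, -0.0307, 0, 2.9, 0], [-0.0139, -0.0037, -0.0315, 0, 2.9, 0], [-0.0123, -0.0037, -0.0322, 0, 2.9, 0], [-0.0107, -0.0037, -0.0328, 0, 2.9, 0], [-0.009, -0.0037, -0.0333, 0, 2.9, 0], [-0.0073, -0.0037, -0.0337, 0, 2.9, 0]]])

```text
time: 1.3
ee_pos: [0.389, 0.2232, 0.2673]
eef_rot: [-0.671, -0.221, 0.221, 0.672]
ft_force: [1.2, 0.4, 0.3]
width: 0.0873
```

Run:
```python
from h import *
plan((.53,-.05,.30),10)
```

```text
t 1.3 p [0.389  0.2232 0.2673] q1,q7 [-0.89 -0.01] jaw 36.5 yax [ 0.     0.001 -1.   ] F [1.2 0.4 0.3] w 0.0873
shift total mm [ -48.9  -32.8 -303.5] rows 9 per row [-0.0054 -0.0036 -0.0337]
turn [-0.03 26.45  0.03] rows 4 per row [-0.008  6.613  0.008]
```

Request:
arm_command(targets=[[[-0.0054, -0.0036, -0.0337, 0, 0, 0], [-0.0054, -0.0036, -0.0337, 0, 0, 0], [-0.0054, -0.0036, -0.0337, 0, 0, 0], [-0.0054, -0.0036, -0.0337, 0, 0, 0], [-0.0054, -0.0036, -0.0337, 0, 0, 0], [-0.0054, -0.0036, -0.0337, 0, 0, 0], [-0.0054, -0.0036, -0.0337, 0, 0, 0], [-0.0054, -0.0036, -0.0337, 0, 0, 0], [-0.0054, -0.0036, -0.0337, 0, 6.6, 0], [0, 0, 0, 0, 6.6, 0], [0, 0, 0, 0, 6.6, 0], [0, 0, 0, 0, 6.6, 0]]])

```text
time: 2.3
ee_pos: [0.5305, -0.0483, 0.2992]
eef_rot: [0.705, 0.06, -0.06, -0.704]
ft_force: [-0.1, -0.4, -0.4]
width: 0.0869
```

Run:
```python
from h import *
plan((.53,-.05,.30),10)
c=cam("side"); crop(c,220,140,130,90,"s2",6); cv2.imwrite("pics/sidef.png",c['pixels'])
```

```text
t 2.3 p [ 0.5305 -0.0483  0.2992] q1,q7 [-0.6   0.23] jaw 9.8 yax [-0. -0. -1.] F [-0.1 -0.4 -0.4] w 0.0869
shift total mm [-0.8 -0.8 -1.5] rows 1 per row [-0.0008 -0.0008 -0.0015]
turn [ 0.01 -0.22 -0.01] rows 1 per row [ 0.008 -0.222 -0.011]
```

View pics/s2.png

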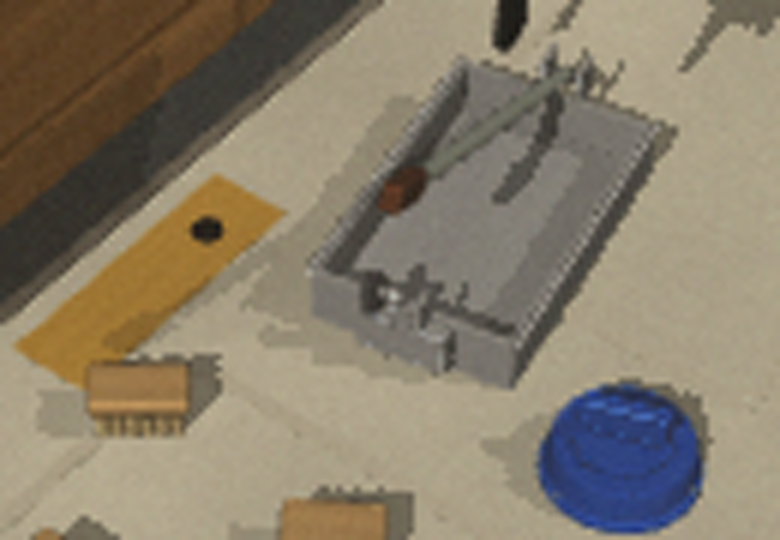

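View pics/sidef.png

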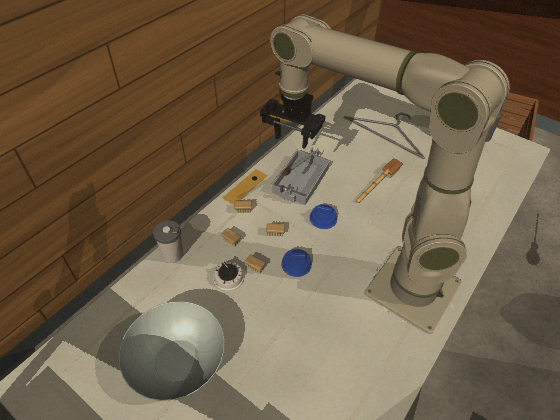

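Run:
```python
from h import *
c=cam("side"); t=cam("top")
P=[]
for u,v in [(313,267),(465,58),(665,124),(513,345)]:
    P.append(cast(c,220+u/6-.42,140+v/6-.42,.04)[:2])
P=np.array(P);print(P.round(4), [np.linalg.norm(P[i]-P[(i+1)%4]).round(4) for i in range(4)],P.mean(0))
for i in range(4): d=P[(i+1)%4]-P[i]; print(np.degrees(np.arctan2(d[1],d[0])).round(1))
def tri(a,b):
    A=[];B=[]
    for cc,(u,v) in((t,a),(c,b)):
        d=cc['R'].T@np.array([(u-cc['cx'])/cc['f'],(v-cc['cy'])/cc['f'],1.]);d/=np.linalg.norm(d); o=-cc['R'].T@cc['t']; M=np.eye(3)-np.outer(d,d); A.append(M);B.append(M@o)
    X=np.linalg.lstsq(np.vstack(A),np.hstack(B),rcond=None)[0]; return X,[np.linalg.norm(A[i]@X-B[i]) for i in(0,1)]
# grip centroid masks
for cc,box in((t,(290,190,25,18)),(c,(275,160,25,22))):
    x,y,w,h=box; hs=cv2.cvtColor(cc['pixels'][y:y+h,x:x+w],cv2.COLOR_BGR2HSV); m=(hs[...,0]<16)&(hs[...,1]>80); yy,xx=np.nonzero(m); print(xx.mean()+x,yy.mean()+y,m.sum(),xx.min()+x,xx.max()+x,yy.min()+y,yy.max()+y)
    cc['g']=(xx.mean()+x,yy.mean()+y)
print(tri(t['g'],c['g']))
cv2.imwrite("pics/o.png",np.zeros((2,2)))
# ortho timer from both cams
for cc,n in((t,'ot'),(c,'os')):
    cx,cy=.4874,.2905
    S=.0002; N=600; H=[]
    g=np.array([[0,0],[N-1,0],[N-1,N-1],[0,N-1]],np.float32)
    w=np.array([proj(cc,(cx+ (N/2-v)*S, cy+(N/2-u)*S, .028)) for u,v in g],np.float32)
    M=cv2.getPerspectiveTransform(w,g)
    cv2.imwrite(f"pics/{n}.png",cv2.warpPerspective(cc['pixels'],M,(N,N),flags=cv2.INTER_CUBIC))
a=cv2.imread("pics/ot.png");b=cv2.imread("pics/os.png"); cv2.imwrite("pics/tt.png",cv2.resize(np.hstack([a,b]),(800,400)))
```

```text
[[ 0.6193 -0.0597]
 [ 0.6598 -0.2789]
 [ 0.5179 -0.3067]
 [ 0.4826 -0.0818]] [np.float64(0.2229), np.float64(0.1447), np.float64(0.2277), np.float64(0.1385)] [ 0.5698854  -0.18177077]
-79.5
-168.9
98.9
9.2<stdin>:15: RuntimeWarning: Mean of empty slice.
  ret = ret.dtype.type(ret / rcount)
Traceback (most recent call last):
ValueError: zero-size array to reduction operation minimum which has no identity
```

```bash
cat >> h.py <<'E'
TC=np.array([.5695,-.1815]); TY=np.radians(9.9)
def tw(x,y,z): # tray->world
    return np.array([TC[0]+np.cos(TY)*x-np.sin(TY)*y, TC[1]+np.sin(TY)*x+np.cos(TY)*y, z])
def wt(p):
    d=np.asarray(p)[:2]-TC; return np.array([np.cos(TY)*d[0]+np.sin(TY)*d[1],-np.sin(TY)*d[0]+np.cos(TY)*d[1],p[2]])
def tri(obs):
    A=[];B=[]
    for cc,(u,v) in obs:
        d=cc['R'].T@np.array([(u-cc['cx'])/cc['f'],(v-cc['cy'])/cc['f'],1.]);d/=np.linalg.norm(d); o=-cc['R'].T@cc['t']; M=np.eye(3)-np.outer(d,d); A.append(M);B.append(M@o)
    X=np.linalg.lstsq(np.vstack(A),np.hstack(B),rcond=None)[0]; return X,[np.linalg.norm(A[i]@X-B[i]) for i in range(len(obs))]
def kg(th): # keeper grip in world at angle
    return tw(0,-.122+.276*np.cos(th),.049+.276*np.sin(th))
E
python3 - <<'E'
from h import *
c=cam("side"); t=cam("top")
im=np.load('t.npy')
def gm(im,box):
    x,y,w,h=box; hs=cv2.cvtColor(im[y:y+h,x:x+w],cv2.COLOR_BGR2HSV); m=(hs[...,0]<16)&(hs[...,1]>80); yy,xx=np.nonzero(m); print(xx.mean()+x,yy.mean()+y,m.sum(),xx.min()+x,xx.max()+x,yy.min()+y,yy.max()+y); return (xx.mean()+x,yy.mean()+y)
X,e=tri([(t,gm(im,(288,190,25,18))),(c,gm(c['pixels'],(275,160,25,22)))]); Y=wt(X); print(X,e,Y, "th",np.arctan2(Y[2]-.049,Y[1]+.122), np.hypot(Y[2]-.049,Y[1]+.122))
for th in(.25,.3,.35,.4,.45): print(th,kg(th).round(3),np.round(proj(t,kg(th))+proj(c,kg(th)),1))
for cc,n in((t,'ot'),(c,'os')):
    cx,cy=.4874,.2905
    S=.0002; N=600
    g=np.array([[0,0],[N-1,0],[N-1,N-1],[0,N-1]],np.float32)
    w=np.array([proj(cc,(cx+ (N/2-v)*S, cy+(N/2-u)*S, .028)) for u,v in g],np.float32)
    M=cv2.getPerspectiveTransform(w,g)
    cv2.imwrite(f"pics/{n}.png",cv2.warpPerspective(cc['pixels'],M,(N,N),flags=cv2.INTER_CUBIC))
a=cv2.imread("pics/ot.png");b=cv2.imread("pics/os.png"); cv2.imwrite("pics/tt.png",cv2.resize(np.hstack([a,b]),(800,400)))
E
```

```text
298.43333333333334 199.03333333333333 30 294 303 198 201
286.5952380952381 171.21428571428572 42 283 290 168 175
[ 0.54676589 -0.05238745  0.15374949] [np.float64(0.0015206691116503668), np.float64(0.0015206691116498013)] [-0.00019738  0.13109863  0.15374949] th 0.39240429233495344 0.2739185528075186
0.25 [ 0.544 -0.038  0.117] [294.  201.5 284.9 181.3]
0.3 [ 0.545 -0.042  0.131] [295.2 200.5 285.4 178. ]
0.35 [ 0.546 -0.046  0.144] [296.5 199.5 286.1 174.5]
0.4 [ 0.547 -0.051  0.156] [298.  198.4 286.8 171. ]
0.45 [ 0.548 -0.057  0.169] [299.8 197.4 287.7 167.3]
```

View pics/tt.png

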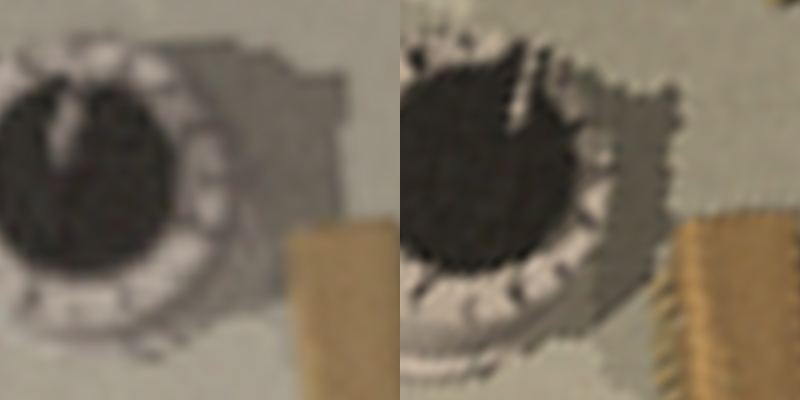

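Run:
```python
from h import *
plan((.547,-.0505,.135),9.9)
```

```text
t 2.55 p [ 0.5303 -0.0475  0.2993] q1,q7 [-0.6   0.24] jaw 10.4 yax [ 0.  0. -1.] F [0.2 0.4 0.4] w 0.0871
shift total mm [ 15.9 164.3  -6. ] rows 5 per row [ 0.0032  0.0329 -0.0012]
turn [-0.01  0.53  0.  ] rows 1 per row [-0.013  0.532  0.003]
```

Request:
arm_command(targets=[[[0.016, 0, -0.005, 0, 0.4, 0], [0, 0.033, 0, 0, 0, 0], [0, 0.033, 0, 0, 0, 0], [0, 0.033, 0, 0, 0, 0], [0, 0.033, 0, 0, 0, 0], [0, 0.032, 0, 0, 0, 0], [0, 0, 0, 0, 0, 0]]])

```text
time: 3.13
ee_pos: [0.5435, -0.0492, 0.1299]
eef_rot: [0.704, 0.058, -0.065, -0.704]
ft_force: [-0.8, 0.1, -0.3]
width: 0.087
```

Request:
arm_command(targets=[[[0, 0, 0, 0, 0, 0], [0, 0, 0, 0, 0, 0], [0, 0, 0, 0, 0, 0], [0, 0, 0, 0, 0, 0], [0, 0, 0, 0, 0, 0], [0, 0, 0, 0, 0, 0], [0, 0, 0, 0, 0, 0], [0, 0, 0, 0, 0, 0]]], hand=0, grip_force=8)

```text
time: 3.8
ee_pos: [0.5471, -0.0497, 0.1355]
eef_rot: [-0.704, -0.06, 0.06, 0.705]
ft_force: [0.0, -0.0, 0.3]
width: 0.0416
```

Run:
```python
from h import *
plan(kg(.39)-[0,0,.019],9.9)
s,p,R=pose(); print(wt(p), wt(p+R[:,2]))
c=cam("side"); crop(c,240,110,110,90,"s3",6)
# arc steps in world
```

```text
t 3.8 p [ 0.5471 -0.0497  0.1355] q1,q7 [-0.55  0.33] jaw 9.8 yax [ 0.  0. -1.] F [ 0.  -0.   0.3] w 0.0416
shift total mm [-0.6  0.6 -0.4] rows 1 per row [-0.0006  0.0006 -0.0004]
turn [-0.01 -0.1   0.02] rows 1 per row [-0.007 -0.103  0.018]
[0.0005959  0.13371532 0.13554063] [0.00239279 1.1337137  0.13565998]
```

View pics/s3.png

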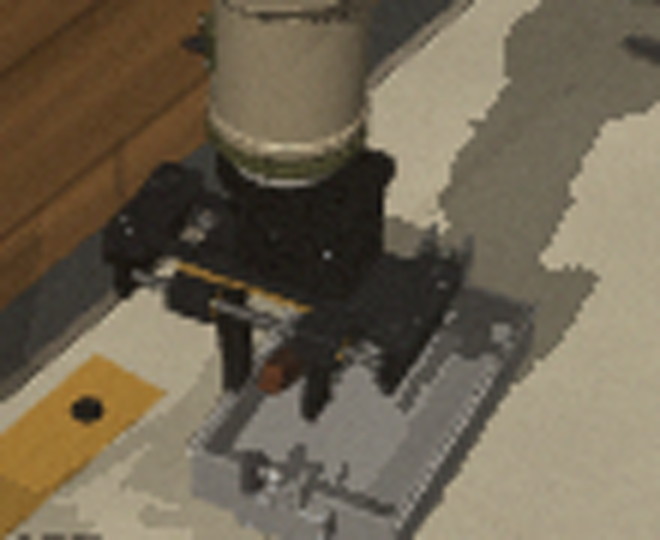

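Request:
arm_command(targets=[[[0, 0, 0, 0, 0, 0], [0, 0, 0, 0, 0, 0], [0, 0, 0, 0, 0, 0], [0, 0, 0, 0, 0, 0], [0, 0, 0, 0, 0, 0], [0, 0, 0, 0, 0, 0], [0, 0, 0, 0, 0, 0]]])

```text
time: 4.43
ee_pos: [0.5438, -0.0497, 0.1339]
eef_rot: [-0.704, -0.058, 0.063, 0.705]
ft_force: [-12.9, 0.7, 1.2]
width: 0.0139
```

Run:
```python
from h import *
a=np.linspace(.39,1.85,25)
for i in range(24): print([0,round(-.276*(np.sin(a[i+1])-np.sin(a[i])),4),round(.276*(np.cos(a[i+1])-np.cos(a[i])),4),0,0,0],end=', ')
```

```text
[0, np.float64(-0.0153), np.float64(-0.0069), 0, 0, 0], [0, np.float64(-0.0149), np.float64(-0.0078), 0, 0, 0], [0, np.float64(-0.0144), np.float64(-0.0087), 0, 0, 0], [0, np.float64(-0.0138), np.float64(-0.0095), 0, 0, 0], [0, np.float64(-0.0132), np.float64(-0.0103), 0, 0, 0], [0, np.float64(-0.0126), np.float64(-0.0111), 0, 0, 0], [0, np.float64(-0.0119), np.float64(-0.0119), 0, 0, 0], [0, np.float64(-0.0111), np.float64(-0.0126), 0, 0, 0], [0, np.float64(-0.0103), np.float64(-0.0132), 0, 0, 0], [0, np.float64(-0.0095), np.float64(-0.0138), 0, 0, 0], [0, np.float64(-0.0087), np.float64(-0.0144), 0, 0, 0], [0, np.float64(-0.0078), np.float64(-0.0149), 0, 0, 0], [0, np.float64(-0.0069), np.float64(-0.0153), 0, 0, 0], [0, np.float64(-0.0059), np.float64(-0.0157), 0, 0, 0], [0, np.float64(-0.0049), np.float64(-0.016), 0, 0, 0], [0, np.float64(-0.004), np.float64(-0.0163), 0, 0, 0], [0, np.float64(-0.003), np.float64(-0.0165), 0, 0, 0], [0, np.float64(-0.0019), np.float64(-0.0167), 0, 0, 0], [0, np.float64(-0.0009), np.float64(-0.0168), 0, 0, 0], [0, np.float64(0.0001), np.float64(-0.0168), 0, 0, 0], [0, np.float64(0.0011), np.float64(-0.0168), 0, 0, 0], [0, np.float64(0.0021), np.float64(-0.0167), 0, 0, 0], [0, np.float64(0.0031), np.float64(-0.0165), 0, 0, 0], [0, np.float64(0.0041), np.float64(-0.0163), 0, 0, 0],
```

Request:
arm_command(targets=[[[-0.0034, 0, 0, 0, 0, 0], [0, -0.0153, -0.0069, 0, 0, 0], [0, -0.0149, -0.0078, 0, 0, 0], [0, -0.0144, -0.0087, 0, 0, 0], [0, -0.0138, -0.0095, 0, 0, 0], [0, -0.0132, -0.0103, 0, 0, 0], [0, -0.0126, -0.0111, 0, 0, 0]]])

```text
time: 5.02
ee_pos: [0.5535, -0.104, 0.2203]
eef_rot: [0.705, 0.061, -0.06, -0.704]
ft_force: [4.5, -1.4, -4.1]
width: 0.0139
```

```bash
sed -i 's/TC=np.array(\[.5695,-.1815\])/TC=np.array([.5663,-.182])/' h.py
python3 - <<'E'
from h import *
s,p,R=pose(); print(s['ft_force'],s['width'],wt(p)+[0,0,.019]); Y=wt(p)+[0,0,.019]; print("th",np.arctan2(Y[2]-.049,Y[1]+.122),np.hypot(Y[2]-.049,Y[1]+.122))
c=cam("side"); crop(c,240,90,110,90,"s4",6)
E
```

```text
[ 4.53678473 -1.44367281 -4.11093956] 0.013933113508783337 [0.00079547 0.07902151 0.23931425]
th 0.7580441919276847 0.2768197254126445
```

View pics/s4.png

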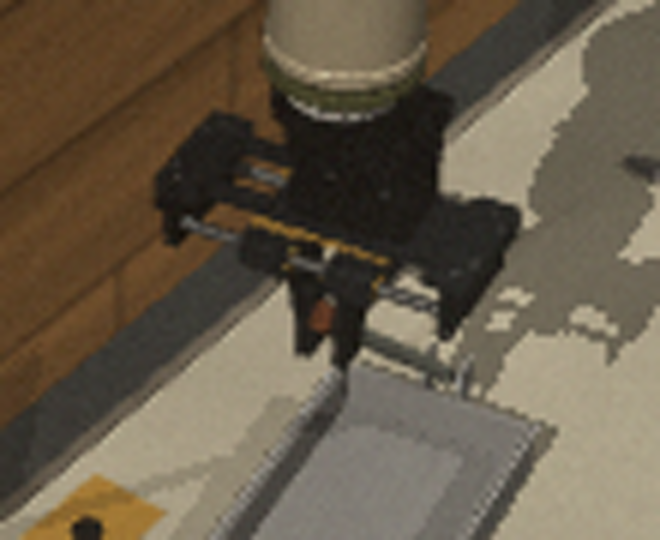

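Request:
arm_command(targets=[[[0.0008, -0.0119, -0.0119, 0, 0, 0], [0, -0.0111, -0.0126, 0, 0, 0], [0, -0.0103, -0.0132, 0, 0, 0], [0, -0.0095, -0.0138, 0, 0, 0], [0, -0.0087, -0.0144, 0, 0, 0], [0, -0.0078, -0.0149, 0, 0, 0], [0, -0.0069, -0.0153, 0, 0, 0], [0, -0.0059, -0.0157, 0, 0, 0], [0, -0.0049, -0.016, 0, 0, 0], [0, -0.004, -0.0163, 0, 0, 0]]])

```text
time: 5.9
ee_pos: [0.5797, -0.2448, 0.3004]
eef_rot: [-0.704, -0.062, 0.06, 0.705]
ft_force: [6.6, 2.3, -3.4]
width: 0.0136
```

Run:
```python
from h import *
s,p,R=pose(); print(s['ft_force'],s['width'],wt(p)+[0,0,.019]); Y=wt(p)+[0,0,.019]; print("th",np.arctan2(Y[2]-.049,Y[1]+.122),np.hypot(Y[2]-.049,Y[1]+.122))
```

```text
[ 6.62710498  2.29361354 -3.39476807] 0.013564339203551426 [ 0.00237212 -0.0641718   0.31941368]
th 1.3601188015502377 0.27652786277094293
```

Request:
arm_command(targets=[[[0.0018, -0.003, -0.0165, 0, 0, 0], [0.0002, -0.0019, -0.0167, 0, 0, 0], [0.0002, -0.0009, -0.0168, 0, 0, 0], [0.0002, 0.0001, -0.0168, 0, 0, 0], [0.0002, 0.0011, -0.0168, 0, 0, 0], [0.0002, 0.0021, -0.0167, 0, 0, 0], [0.0002, 0.0031, -0.0165, 0, 0, 0], [0.0002, 0.0041, -0.0163, 0, 0, 0], [0, 0, 0, 0, 0, 0]]])

```text
time: 6.65
ee_pos: [0.6047, -0.3781, 0.2939]
eef_rot: [0.705, 0.06, -0.06, -0.705]
ft_force: [1.3, -0.3, -2.4]
width: 0.0141
```

Run:
```python
from h import *
s,p,R=pose(); print(s['ft_force'],s['width'],wt(p)+[0,0,.019]); Y=wt(p)+[0,0,.019]; print("th",np.arctan2(Y[2]-.049,Y[1]+.122),np.hypot(Y[2]-.049,Y[1]+.122)); print(s['joint_positions'])
```

```text
[ 1.30320848 -0.30070907 -2.38057395] 0.014069611637307642 [ 0.00414712 -0.19976193  0.31293474]
th 1.8573152075468466 0.2751517075286156
[ 0.06990082  0.59680939  0.74737638  1.09171094 -0.39233904  1.58573101
  0.88701163]
```

Request:
arm_command(targets=[[[0, 0, 0, 0, 0, 0], [0, 0, 0, 0, 0, 0], [0, 0, 0, 0, 0, 0], [0, 0, 0, 0, 0, 0], [0, 0, 0, 0, 0, 0], [0, 0, 0, 0, 0, 0], [0, -0.03, 0, 0, 0, 0], [0, -0.03, 0, 0, 0, 0], [0, 0, 0.03, 0, 0, 0], [0, 0, 0.03, 0, 0, 0], [0, 0, 0.03, 0, 0, 0]]], hand=1)

```text
time: 7.57
ee_pos: [0.5882, -0.2874, 0.3561]
eef_rot: [0.705, 0.06, -0.06, -0.704]
ft_force: [0.4, 0.3, 0.2]
width: 0.0799
```

```bash
sed -i 's/TC=np.array.*/TC=np.array([.568,-.182]); TY=np.radians(10.6)/' h.py
python3 - <<'E'
from h import *
plan((.6454,.073,.2),25.8)
c=cam("side"); cv2.imwrite("pics/side5.png",c['pixels'])
print(c['f'],proj(c,kg(1.857)))
E
```

```text
t 7.57 p [ 0.5882 -0.2874  0.3561] q1,q7 [-0.12  0.75] jaw 9.7 yax [ 0.001 -0.001 -1.   ] F [0.4 0.3 0.2] w 0.0799
shift total mm [117.1 155.9 345.6] rows 12 per row [0.0098 0.013  0.0288]
turn [  0.05 -16.08   0.02] rows 3 per row [ 0.015 -5.36   0.008]
458.083049104479 (np.float64(328.39872787703615), np.float64(84.35805487313445))
```

View pics/side5.png

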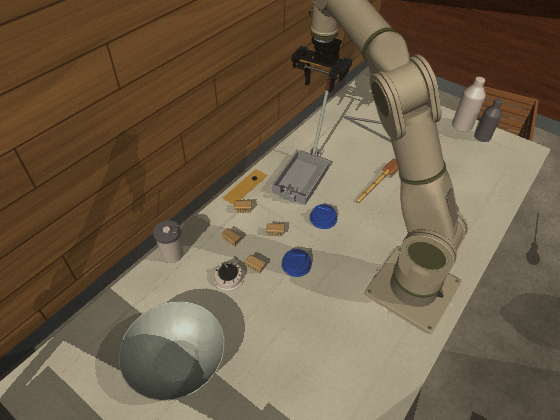

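Request:
arm_command(targets=[[[0.0098, 0.0, 0.0288, 0, 0, 0], [0.0098, 0.0, 0.0288, 0, 0, 0], [0.0098, 0.005, 0.0288, 0, 0, 0], [0.0098, 0.005, 0.0288, 0, 0, 0], [0.0098, 0.01, 0.0288, 0, 0, 0], [0.0098, 0.01, 0.0288, 0, 0, 0], [0.0098, 0.02, 0.0288, 0, 0, 0], [0.0098, 0.02, 0.0288, 0, 0, 0], [0.0098, 0.02, 0.0288, 0, 0, 0], [0.0098, 0.02, 0.0288, 0, -5.3, 0], [0.0028, 0.02, 0.0288, 0, -5.3, 0], [0.0, 0.02, 0.0288, 0, -5.4, 0]]])

```text
time: 8.62
ee_pos: [0.6215, 0.0704, 0.2047]
eef_rot: [0.689, 0.16, -0.16, -0.689]
ft_force: [0.4, 0.3, -0.3]
width: 0.087
```

```bash
cat >> h.py <<'E'
def brushes(c,z=.032,roi=None):
    im=c['pixels'];hsv=cv2.cvtColor(im,cv2.COLOR_BGR2HSV); out=[]
    m=cv2.inRange(hsv,(12,85,90),(24,140,215)); m[:, :205]=0; m[:160]=0; m[240:]=0
    n,lab,st,ce=cv2.connectedComponentsWithStats(m)
    for i in range(1,n):
        if st[i,4]<40: continue
        w=np.array([cast(c,u,v,z)[:2] for v,u in np.argwhere(lab==i)]); mn=w.mean(0)
        e,V=np.linalg.eigh(np.cov((w-mn).T)); a=V[:,1]
        print("brush",ce[i].round(1),st[i,4],"xy",mn.round(4),"yaw",round(np.degrees(np.arctan2(a[1],a[0]))%180,1),"ext",np.sqrt(12*e).round(3)); out.append(mn)
    return out
E
python3 - <<'E'
from h import *
plan((.6454,.073,.008),25.8)
t=cam("top"); brushes(t)
c=cam("side"); crop(c,200,160,130,100,"s6",6)
E
```

```text
t 8.62 p [0.6215 0.0704 0.2047] q1,q7 [-0.64  0.43] jaw 26.1 yax [ 0. -0. -1.] F [ 0.4  0.3 -0.3] w 0.087
shift total mm [ 22.6 196.7  -8.1] rows 6 per row [ 0.0038  0.0328 -0.0014]
turn [0.02 0.3  0.01] rows 1 per row [0.018 0.301 0.009]
brush [231.5 193.8] 128 xy [0.583  0.2079] yaw 0.8 ext [0.035 0.06 ]
brush [219.5 226.3] 134 xy [0.4499 0.2437] yaw 4.1 ext [0.033 0.062]
```

View pics/s6.png

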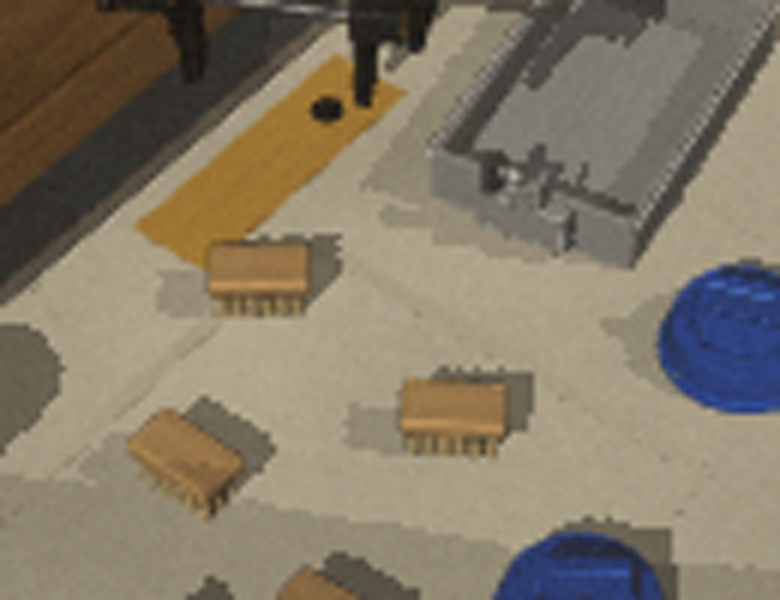

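Run:
```python
from h import *
c=cam("side")
for L in ([(208,242),(310,240),(310,276),(206,279)],[(402,380),(506,382),(506,409),(399,409)],[(165,409),(243,456),(207,484),(128,445)]):
    P=np.array([cast(c,200+u/6-.4,160+v/6-.4,.034)[:2] for u,v in L]); print(P.mean(0).round(4),[np.degrees(np.arctan2(*(P[j]-P[i])[::-1])).round(1) for i,j in((0,1),(3,2))],np.linalg.norm(P[1]-P[0]),np.linalg.norm(P[3]-P[0]))
```

```text
[0.6475 0.0754] [np.float64(-140.5), np.float64(-139.9)] 0.061680314652612804 0.030152915479060145
[0.4903 0.0877] [np.float64(-143.6), np.float64(-142.2)] 0.060343381836712603 0.02176566692284937
[0.5863 0.2118] [np.float64(-178.8), np.float64(-173.3)] 0.0575686746581053 0.032626981098471806
```

Run:
```python
from h import *
c=cam("side"); t=cam("top"); im=np.load('t.npy')
cv2.imwrite("pics/b2.png",cv2.resize(im[165:235,210:280],None,fx=8,fy=8,interpolation=cv2.INTER_CUBIC))
```

```text
(no output)
```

View pics/b2.png

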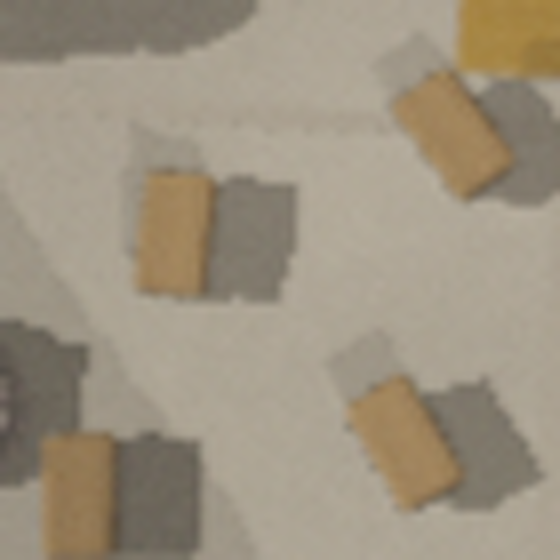

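Run:
```python
from h import *
plan((.646,.0745,.008),40)
```

```text
t 8.87 p [0.6217 0.0676 0.2065] q1,q7 [-0.64  0.43] jaw 25.7 yax [ 0.001 -0.    -1.   ] F [-0.2 -0.7  1.3] w 0.0868
shift total mm [ 24.7 198.5  -4.2] rows 6 per row [ 0.0041  0.0331 -0.0007]
turn [  0.04 -14.3    0.03] rows 3 per row [ 0.013 -4.766  0.011]
```

Request:
arm_command(targets=[[[0.024, 0.02, -0.005, 0, 0, 0], [0, 0.03, 0, 0, -4.8, 0], [0, 0.03, 0, 0, -4.8, 0], [0, 0.03, 0, 0, -4.8, 0], [0, 0.03, 0, 0, 0, 0], [0, 0.01, 0, 0, 0, 0], [0, 0, 0, 0, 0, 0], [0, 0, 0, 0, 0, 0]]])

```text
time: 9.53
ee_pos: [0.6462, 0.0733, 0.0574]
eef_rot: [0.665, 0.243, -0.242, -0.664]
ft_force: [0.3, -0.0, 0.1]
width: 0.0869
```

Run:
```python
from h import *
plan((.646,.0745,.010),40)
c=cam("side"); crop(c,200,140,110,90,"s7",6)
```

```text
t 9.53 p [0.6462 0.0733 0.0574] q1,q7 [-0.55  0.72] jaw 40.1 yax [ 0.001 -0.    -1.   ] F [ 0.3 -0.   0.1] w 0.0869
shift total mm [ 0.6 47.4  1.1] rows 2 per row [0.0003 0.0237 0.0006]
turn [0.07 0.06 0.05] rows 1 per row [0.068 0.062 0.052]
```

View pics/s7.png

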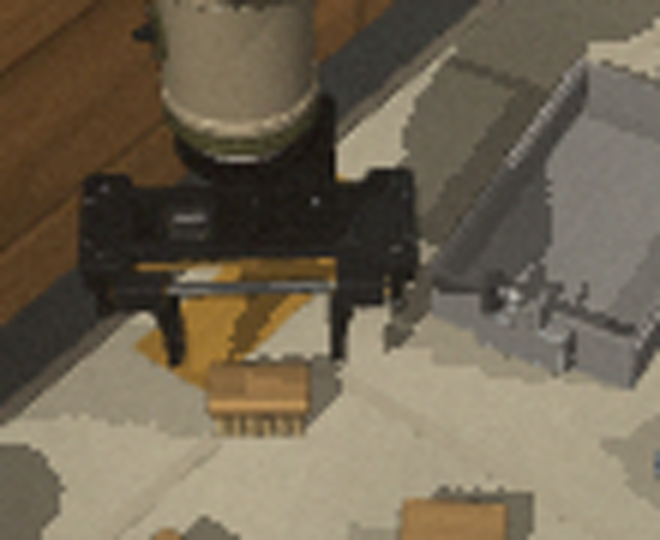

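Request:
arm_command(targets=[[[0, 0.024, 0.001, 0, 0, 0], [0, 0.0235, 0, 0, 0, 0], [0, 0, 0, 0, 0, 0], [0, 0, 0, 0, 0, 0]]])

```text
time: 9.92
ee_pos: [0.6451, 0.075, 0.0096]
eef_rot: [0.664, 0.243, -0.243, -0.664]
ft_force: [-0.3, 0.2, 0.7]
width: 0.0869
```

Request:
arm_command(targets=[[[0, 0, 0, 0, 0, 0], [0, 0, 0, 0, 0, 0], [0, 0, 0, 0, 0, 0], [0, 0, 0, 0, 0, 0], [0, 0, 0, 0, 0, 0], [0, 0, 0, 0, 0, 0], [0, 0, 0, 0, 0, 0]]], hand=0, grip_force=20)

```text
time: 10.5
ee_pos: [0.6449, 0.0752, 0.009]
eef_rot: [-0.664, -0.243, 0.243, 0.664]
ft_force: [-1.4, 0.2, 6.7]
width: 0.0616
```

Request:
arm_command(targets=[[[0, -0.03, 0, 0, 0, 0], [0, -0.035, 0, 0, 0, 0], [0, -0.035, 0, 0, 0, 0], [0, 0, 0, 0, 0, 0]]], grip_force=30)

```text
time: 10.83
ee_pos: [0.6482, 0.0751, 0.1156]
eef_rot: [0.665, 0.246, -0.239, -0.664]
ft_force: [1.2, -0.6, 0.3]
width: 0.0616
```

Run:
```python
from h import *
print([tw(0,y,0).round(4) for y in(-.069,-.023,.023,.069)])
plan(tw(0,-.069,.105),10.6)
```

```text
[array([ 0.5807, -0.2498,  0.    ]), array([ 0.5722, -0.2046,  0.    ]), array([ 0.5638, -0.1594,  0.    ]), array([ 0.5553, -0.1142,  0.    ])]
t 10.83 p [0.6482 0.0751 0.1156] q1,q7 [-0.57  0.7 ] jaw 40.2 yax [ 0.01   0.002 -1.   ] F [ 1.2 -0.6  0.3] w 0.0616
shift total mm [-261.2    9.3 -204.7] rows 10 per row [-0.0261  0.0009 -0.0205]
turn [ 0.13 29.56  0.55] rows 5 per row [0.026 5.912 0.11 ]
```

Request:
arm_command(targets=[[[-0.0261, 0.0005, -0.0205, 0, 0, 0], [-0.0261, 0.0005, -0.0205, 0, 0, 0], [-0.0261, 0.0005, -0.0205, 0, 0, 0], [-0.0261, 0.0005, -0.0205, 0, 0, 0], [-0.0261, 0.0005, -0.0205, 0, 0, 0], [-0.0261, 0.0005, -0.0205, 0, 0, 0], [-0.0261, 0.0005, -0.0205, 0, 0, 0], [-0.0261, 0.0005, -0.0205, 0, 0, 0], [-0.0261, 0.0005, -0.0205, 0, 0, 0], [-0.0261, 0.0005, -0.0205, 0, 0, 0], [0, 0, 0, 0, 5.9, 0], [0, 0, 0, 0, 5.9, 0]]])

```text
time: 11.83
ee_pos: [0.576, -0.2533, 0.1032]
eef_rot: [0.687, 0.17, -0.17, -0.686]
ft_force: [-0.2, 1.8, -0.4]
width: 0.0617
```

Request:
arm_command(targets=[[[0, 0, 0, 0, 5.9, 0], [0, 0, 0, 0, 5.9, 0], [0, 0, 0, 0, 5.9, 0], [0, 0, 0, 0, 0, 0], [0, 0, 0, 0, 0, 0], [0, 0, 0, 0, 0, 0]]])

```text
time: 12.33
ee_pos: [0.5775, -0.2498, 0.1032]
eef_rot: [-0.704, -0.067, 0.067, 0.704]
ft_force: [-0.4, -0.3, -0.5]
width: 0.0619
```

Run:
```python
from h import *
plan(tw(0,-.069,.015),10.6)
c=cam("side"); crop(c,250,90,110,120,"s8",5)
```

```text
t 12.33 p [ 0.5775 -0.2498  0.1032] q1,q7 [-0.2   0.79] jaw 10.9 yax [-0.  0. -1.] F [-0.4 -0.3 -0.5] w 0.0619
shift total mm [ 3.2 88.2 -0.6] rows 3 per row [ 0.0011  0.0294 -0.0002]
turn [-0.    0.29 -0.01] rows 1 per row [-0.004  0.294 -0.011]
```

View pics/s8.png

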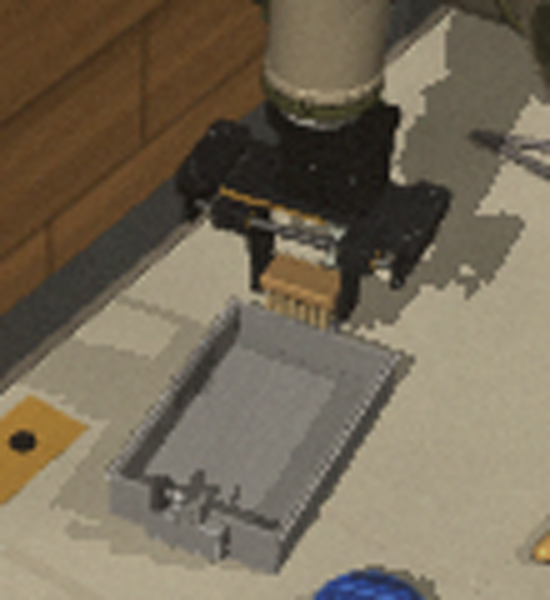

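Request:
arm_command(targets=[[[0.003, 0.025, 0, 0, 0.3, 0], [0, 0.025, 0, 0, 0, 0], [0, 0.025, 0, 0, 0, 0], [0, 0.008, 0, 0, 0, 0], [0, 0.005, 0, 0, 0, 0], [0, 0, 0, 0, 0, 0], [0, 0, 0, 0, 0, 0]]])

```text
time: 12.97
ee_pos: [0.5811, -0.2498, 0.0164]
eef_rot: [0.704, 0.065, -0.064, -0.704]
ft_force: [0.1, 0.4, 0.1]
width: 0.0618
```

Run:
```python
from h import *
plan(tw(0,-.069,.014),10.6)
c=cam("side"); crop(c,250,90,110,120,"s9",5)
```

```text
t 12.97 p [ 0.5811 -0.2498  0.0164] q1,q7 [-0.16  0.83] jaw 10.4 yax [ 0.001 -0.    -1.   ] F [0.1 0.4 0.1] w 0.0618
shift total mm [-0.4  2.4  0.1] rows 1 per row [-0.0004  0.0024  0.0001]
turn [ 0.04 -0.19  0.07] rows 1 per row [ 0.039 -0.187  0.074]
```

View pics/s9.png

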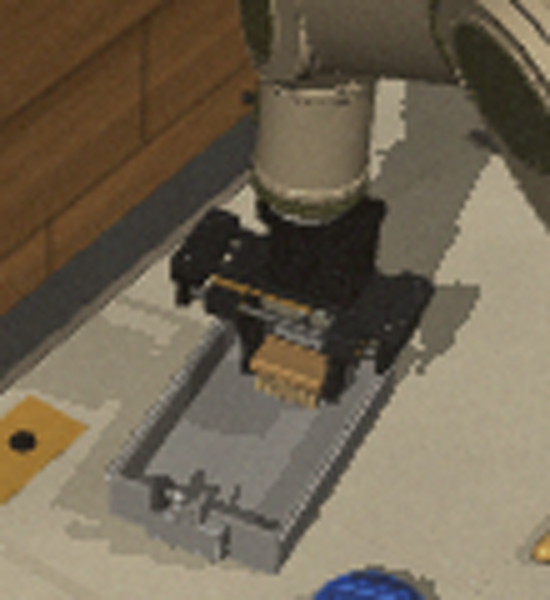

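Request:
arm_command(targets=[[[0, 0.002, 0, 0, 0, 0], [0, 0, 0, 0, 0, 0], [0, 0, 0, 0, 0, 0]]])

```text
time: 13.27
ee_pos: [0.5811, -0.2495, 0.014]
eef_rot: [0.704, 0.065, -0.064, -0.704]
ft_force: [1.1, -0.5, 2.8]
width: 0.0616
```

Request:
arm_command(targets=[[[0, 0, 0, 0, 0, 0], [0, 0, 0, 0, 0, 0], [0, 0, 0, 0, 0, 0], [0, -0.02, 0, 0, 0, 0], [0, -0.03, 0, 0, 0, 0], [0, -0.03, 0, 0, 0, 0], [0, -0.03, 0, 0, 0, 0], [0, -0.03, 0, 0, 0, 0], [0, 0, 0, 0, 0, 0]]], hand=0.87)

```text
time: 14.02
ee_pos: [0.5827, -0.2509, 0.1595]
eef_rot: [0.705, 0.067, -0.061, -0.703]
ft_force: [0.4, -0.8, 0.8]
width: 0.0759
```

Run:
```python
from h import *
plan((.488,.0875,.15),33)
t=cam("top"); brushes(t)
```

```text
t 14.02 p [ 0.5827 -0.2509  0.1595] q1,q7 [-0.22  0.75] jaw 10.4 yax [ 0.008 -0.002 -1.   ] F [ 0.4 -0.8  0.8] w 0.0759
shift total mm [-32.3   8.  350. ] rows 11 per row [-0.0029  0.0007  0.0318]
turn [  0.28 -22.64   0.37] rows 4 per row [ 0.07  -5.66   0.092]
brush [231.6 193.8] 124 xy [0.5832 0.2076] yaw 179.7 ext [0.034 0.059]
brush [260.3 219.8] 130 xy [0.4852 0.0874] yaw 35.7 ext [0.034 0.059]
brush [219.4 226.3] 133 xy [0.4499 0.2441] yaw 5.8 ext [0.033 0.062]
```

Request:
arm_command(targets=[[[-0.0029, 0, 0.0318, 0, 0, 0], [-0.0029, 0, 0.0318, 0, 0, 0], [-0.0029, 0, 0.0318, 0, 0, 0], [-0.0029, 0, 0.0318, 0, 0, 0], [-0.0029, 0, 0.0318, 0, 0, 0], [-0.0029, 0, 0.0318, 0, 0, 0], [-0.0029, 0, 0.0318, 0, 0, 0], [-0.0029, 0, 0.0318, 0, 0, 0], [-0.0029, 0, 0.0318, 0, 0, 0], [-0.0029, 0, 0.0318, 0, 0, 0], [-0.0029, 0, 0.0318, 0, -5.8, 0], [0, 0, 0, 0, -5.8, 0]]], hand=1)

```text
time: 15.07
ee_pos: [0.4835, 0.0955, 0.1522]
eef_rot: [-0.693, -0.138, 0.14, 0.694]
ft_force: [0.3, 0.8, 0.8]
width: 0.087
```

Request:
arm_command(targets=[[[0, 0.03, 0, 0, -5.8, 0], [0, 0.03, 0, 0, -5.8, 0], [0, 0.03, 0, 0, 0, 0], [0, 0, 0, 0, 0, 0], [0, 0, 0, 0, 0, 0], [0, 0, 0, 0, 0, 0]]])

```text
time: 15.57
ee_pos: [0.4865, 0.0889, 0.0644]
eef_rot: [0.677, 0.204, -0.204, -0.677]
ft_force: [-0.8, 0.2, -0.1]
width: 0.0871
```

Run:
```python
from h import *
plan((.487,.0876,.010),34)
c=cam("side"); crop(c,210,130,120,120,"s10",5)
```

```text
t 15.57 p [0.4865 0.0889 0.0644] q1,q7 [-0.79  0.44] jaw 33.5 yax [ 0.001  0.    -1.   ] F [-0.8  0.2 -0.1] w 0.0871
shift total mm [-0.3 54.4 -1.3] rows 2 per row [-0.0002  0.0272 -0.0007]
turn [ 0.02 -0.47  0.03] rows 1 per row [ 0.017 -0.467  0.028]
```

View pics/s10.png

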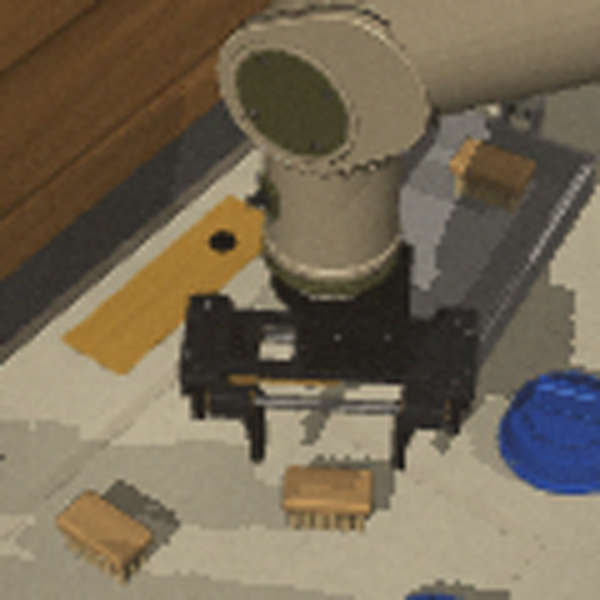

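Request:
arm_command(targets=[[[0, 0.027, -0.001, 0, -0.5, 0], [0, 0.0275, 0, 0, 0, 0], [0, 0, 0, 0, 0, 0], [0, 0, 0, 0, 0, 0]]])

```text
time: 15.95
ee_pos: [0.4866, 0.088, 0.0096]
eef_rot: [0.676, 0.207, -0.207, -0.676]
ft_force: [0.6, -0.1, 0.8]
width: 0.0869
```

Request:
arm_command(targets=[[[0, 0, 0, 0, 0, 0], [0, 0, 0, 0, 0, 0], [0, 0, 0, 0, 0, 0], [0, 0, 0, 0, 0, 0], [0, 0, 0, 0, 0, 0], [0, 0, 0, 0, 0, 0], [0, 0, 0, 0, 0, 0]]], hand=0, grip_force=30)

```text
time: 16.53
ee_pos: [0.4869, 0.0883, 0.0095]
eef_rot: [-0.676, -0.208, 0.207, 0.676]
ft_force: [-1.7, 0.0, 5.8]
width: 0.0616
```

Request:
arm_command(targets=[[[0, -0.02, 0, 0, 0, 0], [0, -0.03, 0, 0, 0, 0], [0, -0.03, 0, 0, 0, 0], [0, -0.02, 0, 0, 0, 0], [0, 0, 0, 0, 0, 0], [0, 0, 0, 0, 0, 0]]])

```text
time: 17.03
ee_pos: [0.487, 0.0885, 0.1096]
eef_rot: [-0.676, -0.208, 0.207, 0.676]
ft_force: [-0.1, 0.4, -1.1]
width: 0.0615
```

Run:
```python
from h import *
plan(tw(0,-.023,.110),10.6)
```

```text
t 17.03 p [0.487  0.0885 0.1096] q1,q7 [-0.81  0.41] jaw 34.1 yax [ 0.002  0.001 -1.   ] F [-0.1  0.4 -1.1] w 0.0615
shift total mm [ -93.8   -0.7 -290.5] rows 9 per row [-0.0104 -0.0001 -0.0323]
turn [-0.04 23.5   0.12] rows 4 per row [-0.009  5.876  0.031]
```

Request:
arm_command(targets=[[[-0.0104, 0, -0.0323, 0, 0, 0], [-0.0104, 0, -0.0323, 0, 0, 0], [-0.0104, 0, -0.0323, 0, 0, 0], [-0.0104, 0, -0.0323, 0, 0, 0], [-0.0104, 0, -0.0323, 0, 0, 0], [-0.0104, 0, -0.0323, 0, 0, 0], [-0.0104, 0, -0.0323, 0, 0, 0], [-0.0104, 0, -0.0323, 0, 0, 0], [-0.0104, 0, -0.0323, 0, 0, 0], [0, 0, 0, 0, 5.9, 0], [0, 0, 0, 0, 5.9, 0], [0, 0, 0, 0, 5.9, 0]]])

```text
time: 18.03
ee_pos: [0.5708, -0.206, 0.1068]
eef_rot: [-0.7, -0.097, 0.099, 0.7]
ft_force: [0.4, 0.5, -2.2]
width: 0.0617
```

Request:
arm_command(targets=[[[0, 0, 0, 0, 5.8, 0], [0, 0, 0, 0, 0, 0], [0, 0, 0, 0, 0, 0], [0, 0, 0, 0, 0, 0]]])

```text
time: 18.37
ee_pos: [0.5715, -0.2049, 0.108]
eef_rot: [-0.704, -0.066, 0.067, 0.704]
ft_force: [-0.0, 0.5, -0.7]
width: 0.0616
```

Run:
```python
from h import *
plan(tw(0,-.023,.0145),10.6)
c=cam("side"); crop(c,240,100,110,110,"s11",5)
```

```text
t 18.37 p [ 0.5715 -0.2049  0.108 ] q1,q7 [-0.34  0.74] jaw 10.8 yax [-0.001  0.    -1.   ] F [-0.   0.5 -0.7] w 0.0616
shift total mm [ 0.9 93.5  0.2] rows 3 per row [0.0003 0.0312 0.0001]
turn [-0.02  0.18 -0.07] rows 1 per row [-0.017  0.185 -0.075]
```

View pics/s11.png

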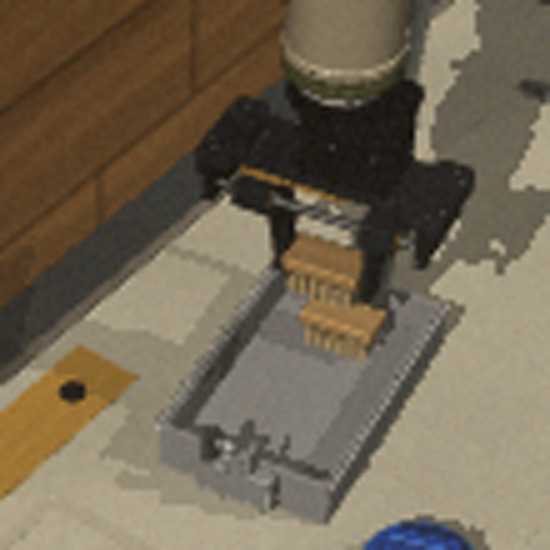

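Run:
```python
from h import *
c=cam("side")
P=np.array([cast(c,240+u/5-.4,100+v/5-.4,.039) for u,v in [(318,302),(388,316),(372,336),(302,322)]])
print([wt(p).round(3) for p in P], wt(P.mean(0)).round(4))
```

```text
[array([ 0.024, -0.066,  0.039]), array([-0.031, -0.077,  0.039]), array([-0.029, -0.05 ,  0.039]), array([ 0.026, -0.039,  0.039])] [-0.0027 -0.0579  0.039 ]
```

Request:
arm_command(targets=[[[0.001, 0.025, 0, 0, 0.2, 0], [0, 0.025, 0, 0, 0, 0], [0, 0.025, 0, 0, 0, 0], [0, 0.01, 0, 0, 0, 0], [0, 0, 0, 0, 0, 0], [0, 0, 0, 0, 0, 0]]])

```text
time: 18.97
ee_pos: [0.573, -0.2052, 0.0243]
eef_rot: [0.704, 0.064, -0.064, -0.704]
ft_force: [-0.0, -0.1, -0.3]
width: 0.0616
```

Run:
```python
from h import *
c=cam("side"); crop(c,250,120,90,90,"s12",6)
t=cam("top"); crop(t,280,170,100,60,"t12",8)
```

```text
(no output)
```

View pics/s12.png

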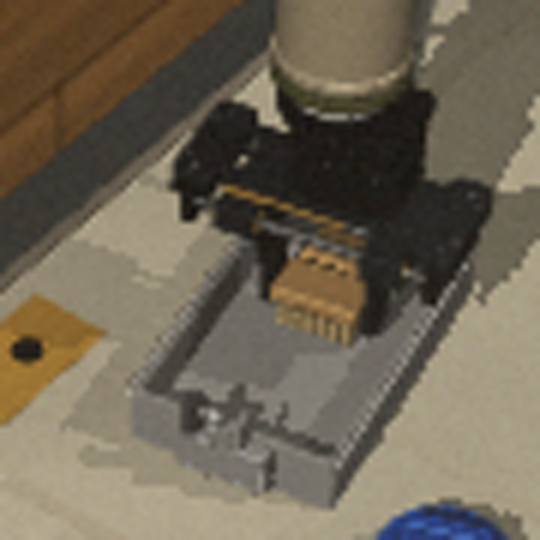

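View pics/t12.png

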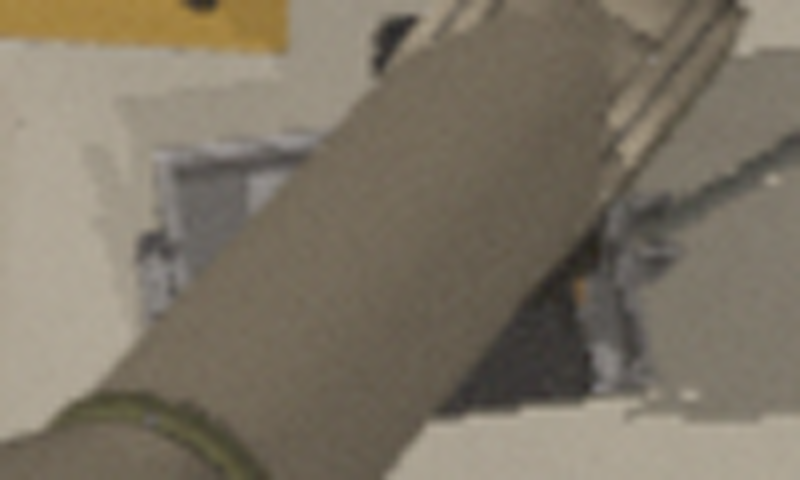

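Request:
arm_command(targets=[[[0, 0, 0.005, 0, 0, 0], [0, 0.006, 0, 0, 0, 0], [0, 0.004, 0, 0, 0, 0], [0, 0, 0, 0, 0, 0], [0, 0, 0, 0, 0, 0]]])

```text
time: 19.48
ee_pos: [0.5727, -0.1995, 0.0142]
eef_rot: [-0.704, -0.065, 0.064, 0.704]
ft_force: [-0.5, 2.1, 4.1]
width: 0.0615
```

Request:
arm_command(targets=[[[0, 0, 0, 0, 0, 0], [0, 0, 0, 0, 0, 0], [0, 0, 0, 0, 0, 0], [0, -0.02, 0, 0, 0, 0], [0, -0.03, 0, 0, 0, 0], [0, -0.03, 0, 0, 0, 0], [0, -0.03, 0, 0, 0, 0], [0, -0.03, 0, 0, 0, 0], [0, 0, 0, 0, 0, 0], [0, 0, 0, 0, 0, 0]]], hand=0.87)

```text
time: 20.32
ee_pos: [0.5728, -0.2004, 0.1552]
eef_rot: [0.704, 0.065, -0.063, -0.704]
ft_force: [0.1, 1.1, -1.0]
width: 0.076
```

Run:
```python
from h import *
t=cam("top"); brushes(t)
plan((.585,.2085,.16),0)
c=cam("side"); crop(c,250,120,90,90,"s13",6)
```

```text
brush [231.5 193.8] 127 xy [0.5832 0.208 ] yaw 179.6 ext [0.035 0.06 ]
brush [219.5 226.2] 136 xy [0.4503 0.2435] yaw 6.1 ext [0.034 0.061]
t 20.37 p [ 0.5721 -0.1999  0.1537] q1,q7 [-0.38  0.7 ] jaw 10.4 yax [ 0.  0. -1.] F [ 0.8 -0.7 -0. ] w 0.0757
shift total mm [ 86.4  -6.1 399.4] rows 12 per row [ 0.0072 -0.0005  0.0333]
turn [-1.00e-02  1.04e+01  3.00e-02] rows 2 per row [-0.007  5.198  0.015]
```

View pics/s13.png

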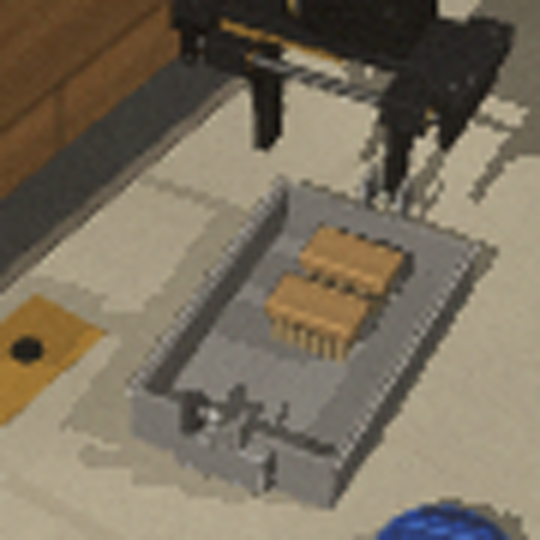

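Request:
arm_command(targets=[[[0.0072, 0, 0.0333, 0, 0, 0], [0.0072, 0, 0.0333, 0, 0, 0], [0.0072, 0, 0.0333, 0, 0, 0], [0.0072, 0, 0.0333, 0, 0, 0], [0.0072, 0, 0.0333, 0, 0, 0], [0.0072, 0, 0.0333, 0, 0, 0], [0.0072, 0, 0.0333, 0, 0, 0], [0.0072, 0, 0.0333, 0, 0, 0], [0.0072, 0, 0.0333, 0, 0, 0], [0.0072, 0, 0.0333, 0, 0, 0], [0.0072, 0, 0.0333, 0, 0, 0], [0.0072, 0, 0.0333, 0, 5.2, 0]]], hand=1)

```text
time: 21.42
ee_pos: [0.584, 0.21, 0.1523]
eef_rot: [0.707, 0.032, -0.033, -0.706]
ft_force: [0.0, -0.4, 0.6]
width: 0.087
```

Request:
arm_command(targets=[[[0, 0.03, 0, 0, 5.2, 0], [0, 0.03, 0, 0, 0, 0], [0, 0.03, 0, 0, 0, 0], [0, 0, 0, 0, 0, 0], [0, 0, 0, 0, 0, 0], [0, 0, 0, 0, 0, 0]]])

```text
time: 21.92
ee_pos: [0.5855, 0.2083, 0.0648]
eef_rot: [0.707, -0.0, 0.0, -0.707]
ft_force: [0.0, -0.9, 0.8]
width: 0.087
```

Run:
```python
from h import *
plan((.585,.209,.010),0)
c=cam("side"); crop(c,180,150,120,120,"s14",5)
```

```text
t 21.92 p [0.5855 0.2083 0.0648] q1,q7 [-0.94 -0.14] jaw -0.0 yax [ 0.001 -0.    -1.   ] F [ 0.  -0.9  0.8] w 0.087
shift total mm [-0.5 54.8  0.7] rows 2 per row [-0.0003  0.0274  0.0003]
turn [ 0.   -0.04  0.03] rows 1 per row [ 0.002 -0.043  0.035]
```

View pics/s14.png

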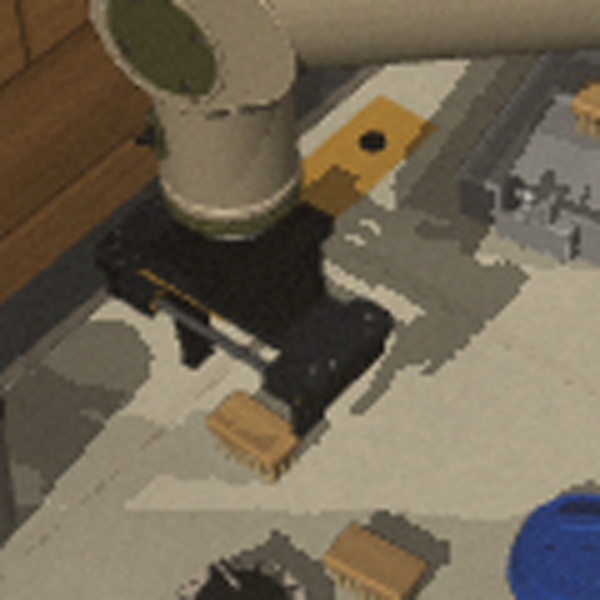

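Run:
```python
from h import *
c=cam("side")
print(cast(c,180+252/5-.4,150+424/5-.4,.034))
for X in[(.585,.209,.034),(.616,.227,.034),(.554,.227,.034)]: u,v=proj(c,X); print((u-180)*5,(v-150)*5)
```

```text
[0.58743021 0.21318959 0.034     ]
256.7697736430522 419.9003654717427
204.95443326475183 414.40848192403735
273.9810584293784 458.7157033048757
```

Aligned within a few mm; descend.

Request:
arm_command(targets=[[[0, 0.027, 0.001, 0, 0, 0], [0, 0.0275, 0, 0, 0, 0], [0, 0, 0, 0, 0, 0], [0, 0, 0, 0, 0, 0]]])

```text
time: 22.35
ee_pos: [0.5848, 0.2094, 0.0099]
eef_rot: [0.707, -0.0, -0.0, -0.707]
ft_force: [-0.2, -0.1, 1.3]
width: 0.0869
```

Request:
arm_command(targets=[[[0, 0, 0, 0, 0, 0], [0, 0, 0, 0, 0, 0], [0, 0, 0, 0, 0, 0], [0, 0, 0, 0, 0, 0], [0, 0, 0, 0, 0, 0], [0, 0, 0, 0, 0, 0], [0, 0, 0, 0, 0, 0]]], hand=0, grip_force=30)

```text
time: 22.93
ee_pos: [0.5853, 0.2099, 0.0101]
eef_rot: [-0.707, -0.0, -0.0, 0.707]
ft_force: [-1.4, -0.3, 6.1]
width: 0.0615
```

Request:
arm_command(targets=[[[0, -0.02, 0, 0, 0, 0], [0, -0.03, 0, 0, 0, 0], [0, -0.03, 0, 0, 0, 0], [0, -0.02, 0, 0, 0, 0], [0, 0, 0, 0, 0, 0], [0, 0, 0, 0, 0, 0]]])

```text
time: 23.43
ee_pos: [0.5855, 0.2099, 0.1103]
eef_rot: [-0.707, -0.001, -0.001, 0.708]
ft_force: [-1.4, 0.6, -0.1]
width: 0.0621
```

Run:
```python
from h import *
plan(tw(0,.028,.110),10.6)
```

```text
t 23.43 p [0.5855 0.2099 0.1103] q1,q7 [-0.96 -0.16] jaw -0.0 yax [ 0.002  0.001 -1.   ] F [-1.4  0.6 -0.1] w 0.0621
shift total mm [-2.260e+01 -2.000e-01 -3.644e+02] rows 11 per row [-0.0021 -0.     -0.0331]
turn [ -0.07 -10.61   0.1 ] rows 2 per row [-0.034 -5.303  0.052]
```

Request:
arm_command(targets=[[[-0.0021, 0, -0.0331, 0, 0, 0], [-0.0021, 0, -0.0331, 0, 0, 0], [-0.0021, 0, -0.0331, 0, 0, 0], [-0.0021, 0, -0.0331, 0, 0, 0], [-0.0021, 0, -0.0331, 0, 0, 0], [-0.0021, 0, -0.0331, 0, 0, 0], [-0.0021, 0, -0.0331, 0, 0, 0], [-0.0021, 0, -0.0331, 0, 0, 0], [-0.0021, 0, -0.0331, 0, 0, 0], [-0.0021, 0, -0.0331, 0, 0, 0], [-0.0021, 0, -0.0331, 0, -5.3, 0], [0, 0, 0, 0, -5.3, 0]]])

```text
time: 24.43
ee_pos: [0.5591, -0.1623, 0.1084]
eef_rot: [0.705, 0.063, -0.064, -0.703]
ft_force: [-0.1, -1.7, 0.1]
width: 0.0615
```

Request:
arm_command(targets=[[[0, 0, 0, 0, 0, 0], [0, 0, 0, 0, 0, 0], [0, 0, 0, 0, 0, 0]]])

```text
time: 24.68
ee_pos: [0.5617, -0.1529, 0.1085]
eef_rot: [-0.704, -0.064, 0.065, 0.704]
ft_force: [0.6, -0.2, -1.1]
width: 0.0616
```

Run:
```python
from h import *
plan(tw(0,.028,.0155),10.6)
c=cam("side"); crop(c,240,110,100,100,"s15",6)
```

```text
t 24.68 p [ 0.5617 -0.1529  0.1085] q1,q7 [-0.44  0.63] jaw 10.5 yax [-0.001  0.001 -1.   ] F [ 0.6 -0.2 -1.1] w 0.0616
shift total mm [ 1.  93.  -1.8] rows 3 per row [ 0.0003  0.031  -0.0006]
turn [-0.06 -0.08 -0.06] rows 1 per row [-0.059 -0.079 -0.062]
```

View pics/s15.png

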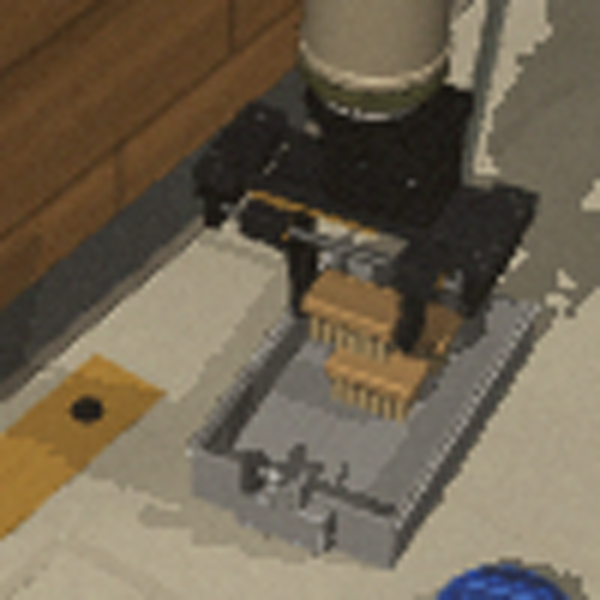

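Request:
arm_command(targets=[[[0.001, 0.025, 0, 0, 0, 0], [0, 0.025, 0, 0, 0, 0], [0, 0.025, 0, 0, 0, 0], [0, 0.01, 0, 0, 0, 0], [0, 0.008, 0, 0, 0, 0], [0, 0, 0, 0, 0, 0], [0, 0, 0, 0, 0, 0]]])

```text
time: 25.32
ee_pos: [0.5633, -0.1541, 0.0169]
eef_rot: [0.704, 0.065, -0.065, -0.704]
ft_force: [-0.5, -0.4, 0.4]
width: 0.0616
```

Request:
arm_command(targets=[[[0, 0, 0, 0, 0, 0], [0, 0, 0, 0, 0, 0], [0, 0, 0, 0, 0, 0], [0, -0.02, 0, 0, 0, 0], [0, -0.03, 0, 0, 0, 0], [0, -0.03, 0, 0, 0, 0], [0, -0.03, 0, 0, 0, 0], [0, -0.03, 0, 0, 0, 0], [0, 0, 0, 0, 0, 0], [0, 0, 0, 0, 0, 0]]], hand=0.87)

```text
time: 26.15
ee_pos: [0.5639, -0.1545, 0.1583]
eef_rot: [-0.704, -0.067, 0.064, 0.704]
ft_force: [-0.5, 0.4, -0.2]
width: 0.0756
```

Run:
```python
from h import *
t=cam("top"); brushes(t)
plan((.4515,.2445,.16),6)
c=cam("side"); crop(c,250,120,90,90,"s16",6)
```

```text
brush [347.9 201.2] 115 xy [ 0.58   -0.2524] yaw 6.6 ext [0.033 0.056]
brush [219.6 226.3] 133 xy [0.45   0.2431] yaw 4.9 ext [0.033 0.061]
t 26.2 p [ 0.563  -0.1541  0.1567] q1,q7 [-0.47  0.6 ] jaw 10.6 yax [ 0.001  0.001 -1.   ] F [ 0.  -0.2 -0.8] w 0.0755
shift total mm [-36.3  -3.2 412.3] rows 12 per row [-0.003  -0.0003  0.0344]
turn [-0.02  4.6   0.08] rows 1 per row [-0.022  4.599  0.079]
```

View pics/s16.png

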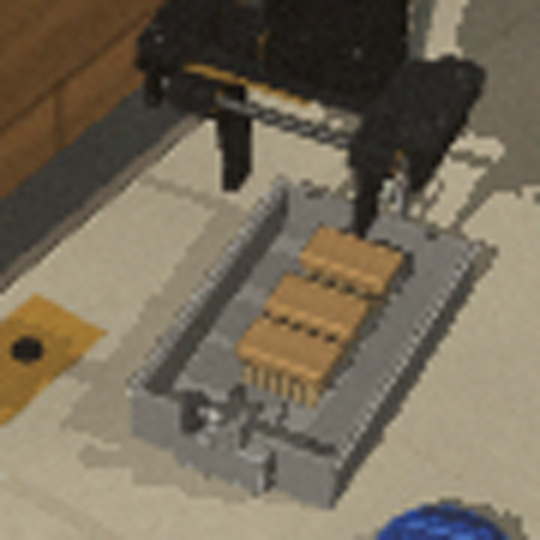

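Request:
arm_command(targets=[[[-0.003, 0, 0.0344, 0, 0, 0], [-0.003, 0, 0.0344, 0, 0, 0], [-0.003, 0, 0.0344, 0, 0, 0], [-0.003, 0, 0.0344, 0, 0, 0], [-0.003, 0, 0.0344, 0, 0, 0], [-0.003, 0, 0.0344, 0, 0, 0], [-0.003, 0, 0.0344, 0, 0, 0], [-0.003, 0, 0.0344, 0, 0, 0], [-0.003, 0, 0.0344, 0, 0, 0], [-0.003, 0, 0.0344, 0, 0, 0], [-0.003, 0, 0.0344, 0, 0, 0], [-0.003, 0, 0.0344, 0, 5, 0]]], hand=1)

```text
time: 27.25
ee_pos: [0.4501, 0.2461, 0.1552]
eef_rot: [0.707, 0.034, -0.036, -0.706]
ft_force: [1.0, 0.2, 0.7]
width: 0.0869
```

Request:
arm_command(targets=[[[0, 0.03, 0, 0, 0, 0], [0, 0.03, 0, 0, 0, 0], [0, 0.01, 0, 0, 0, 0], [0, 0, 0, 0, 0, 0], [0, 0, 0, 0, 0, 0], [0, 0, 0, 0, 0, 0]]])

```text
time: 27.75
ee_pos: [0.4524, 0.2448, 0.0876]
eef_rot: [-0.706, -0.035, 0.034, 0.707]
ft_force: [1.3, 0.4, 0.0]
width: 0.0872
```

Run:
```python
from h import *
plan((.4515,.2445,.010),5)
c=cam("side"); crop(c,180,170,120,120,"s17",5)
t=cam("top"); brushes(t)
```

```text
t 27.75 p [0.4524 0.2448 0.0876] q1,q7 [-1.1  -0.36] jaw 5.5 yax [ 0.001  0.001 -1.   ] F [1.3 0.4 0. ] w 0.0872
shift total mm [-1.  77.6 -0.3] rows 3 per row [-0.0003  0.0259 -0.0001]
turn [-0.04  0.54  0.07] rows 1 per row [-0.045  0.537  0.068]
brush [289.5 173.2] 65 xy [ 0.6819 -0.0162] yaw 87.5 ext [0.034 0.237]
brush [334.4 202.3] 124 xy [ 0.5725 -0.1994] yaw 10.7 ext [0.033 0.06 ]
brush [347.4 200.9] 124 xy [ 0.5812 -0.2504] yaw 9.6 ext [0.033 0.06 ]
brush [323.  203.9] 129 xy [ 0.5635 -0.1547] yaw 11.7 ext [0.034 0.061]
```

View pics/s17.png

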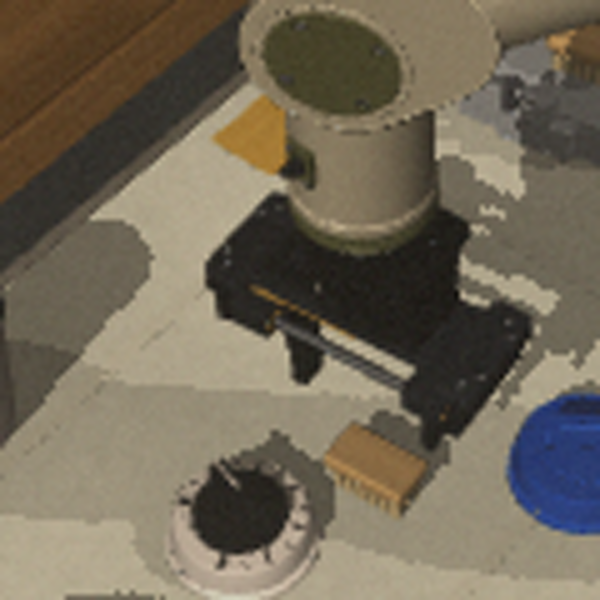

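Request:
arm_command(targets=[[[-0.001, 0.03, 0, 0, 0, 0], [0, 0.03, 0, 0, 0, 0], [0, 0.0175, 0, 0, 0, 0], [0, 0, 0, 0, 0, 0], [0, 0, 0, 0, 0, 0]]])

```text
time: 28.27
ee_pos: [0.4508, 0.2447, 0.0094]
eef_rot: [0.706, 0.034, -0.034, -0.706]
ft_force: [0.8, -0.5, 1.2]
width: 0.0872
```

Request:
arm_command(targets=[[[0, 0, 0, 0, 0, 0], [0, 0, 0, 0, 0, 0], [0, 0, 0, 0, 0, 0], [0, 0, 0, 0, 0, 0], [0, 0, 0, 0, 0, 0], [0, 0, 0, 0, 0, 0], [0, 0, 0, 0, 0, 0]]], hand=0, grip_force=30)

```text
time: 28.85
ee_pos: [0.4508, 0.2451, 0.0094]
eef_rot: [-0.706, -0.035, 0.034, 0.707]
ft_force: [-2.0, -0.5, 6.9]
width: 0.0619
```

Request:
arm_command(targets=[[[0, -0.02, 0, 0, 0, 0], [0, -0.03, 0, 0, 0, 0], [0, -0.03, 0, 0, 0, 0], [0, -0.02, 0, 0, 0, 0], [0, 0, 0, 0, 0, 0], [0, 0, 0, 0, 0, 0]]])

```text
time: 29.35
ee_pos: [0.4509, 0.2453, 0.1096]
eef_rot: [-0.706, -0.035, 0.034, 0.707]
ft_force: [-0.6, 0.7, -1.5]
width: 0.0615
```

Run:
```python
from h import *
plan(tw(0,.073,.110),10.6)
```

```text
t 29.35 p [0.4509 0.2453 0.1096] q1,q7 [-1.12 -0.38] jaw 5.6 yax [ 0.001  0.002 -1.   ] F [-0.6  0.7 -1.5] w 0.0615
shift total mm [  68.4   -0.9 -364. ] rows 11 per row [ 0.0062 -0.0001 -0.0331]
turn [-0.1  -4.99  0.09] rows 1 per row [-0.096 -4.995  0.09 ]
```

Request:
arm_command(targets=[[[0.0062, 0, -0.0331, 0, 0, 0], [0.0062, 0, -0.0331, 0, 0, 0], [0.0062, 0, -0.0331, 0, 0, 0], [0.0062, 0, -0.0331, 0, 0, 0], [0.0062, 0, -0.0331, 0, 0, 0], [0.0062, 0, -0.0331, 0, 0, 0], [0.0062, 0, -0.0331, 0, 0, 0], [0.0062, 0, -0.0331, 0, 0, 0], [0.0062, 0, -0.0331, 0, 0, 0], [0.0062, 0, -0.0331, 0, 0, 0], [0.0062, 0, -0.0331, 0, -5, 0], [0, 0, 0, 0, 0, 0]]])

```text
time: 30.35
ee_pos: [0.5531, -0.119, 0.1078]
eef_rot: [0.706, 0.064, -0.065, -0.703]
ft_force: [0.3, -0.8, -0.1]
width: 0.0616
```

Request:
arm_command(targets=[[[0, 0, 0, 0, 0, 0], [0, 0, 0, 0, 0, 0], [0, 0, 0, 0, 0, 0]]])

```text
time: 30.6
ee_pos: [0.5534, -0.1095, 0.1079]
eef_rot: [-0.704, -0.065, 0.066, 0.704]
ft_force: [0.3, -0.4, -0.4]
width: 0.0614
```

Run:
```python
from h import *
plan(tw(0,.073,.0150),10.6)
c=cam("side"); crop(c,240,110,100,100,"s18",6)
```

```text
t 30.6 p [ 0.5534 -0.1095  0.1079] q1,q7 [-0.52  0.53] jaw 10.7 yax [-0.002  0.001 -1.   ] F [ 0.3 -0.4 -0.4] w 0.0614
shift total mm [ 1.1 92.9 -1. ] rows 3 per row [ 0.0004  0.031  -0.0003]
turn [-0.05  0.05 -0.08] rows 1 per row [-0.048  0.052 -0.079]
```

View pics/s18.png

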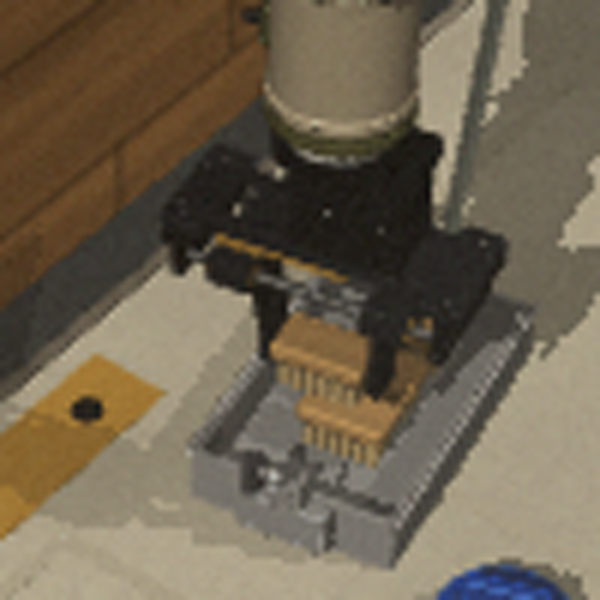

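Request:
arm_command(targets=[[[0.001, 0.025, 0, 0, 0, 0], [0, 0.025, 0, 0, 0, 0], [0, 0.025, 0, 0, 0, 0], [0, 0.01, 0, 0, 0, 0], [0, 0.008, 0, 0, 0, 0], [0, 0, 0, 0, 0, 0], [0, 0, 0, 0, 0, 0]]])

```text
time: 31.23
ee_pos: [0.5553, -0.1105, 0.0165]
eef_rot: [0.704, 0.066, -0.065, -0.704]
ft_force: [-0.3, -0.2, -0.8]
width: 0.0616
```

Request:
arm_command(targets=[[[0, 0, 0, 0, 0, 0], [0, 0, 0, 0, 0, 0], [0, 0, 0, 0, 0, 0], [0, -0.02, 0, 0, 0, 0], [0, -0.03, 0, 0, 0, 0], [0, -0.03, 0, 0, 0, 0], [0, -0.03, 0, 0, 0, 0], [0, -0.03, 0, 0, 0, 0], [0, 0, 0, 0, 0, 0], [0, 0, 0, 0, 0, 0]]], hand=0.87)

```text
time: 32.07
ee_pos: [0.556, -0.1109, 0.1577]
eef_rot: [-0.704, -0.067, 0.064, 0.704]
ft_force: [-1.0, -0.8, -0.9]
width: 0.0757
```

Run:
```python
from h import *
plan(kg(1.857)+[0,0,.06-.019],10.6)
c=cam("side"); cv2.imwrite("pics/sb.png",c['pixels']);crop(c,250,120,90,90,"s19",6)
```

```text
t 32.07 p [ 0.556  -0.1109  0.1577] q1,q7 [-0.55  0.5 ] jaw 10.6 yax [ 0.004  0.001 -1.   ] F [-1.  -0.8 -0.9] w 0.0757
shift total mm [  -0.4 -197.  -272. ] rows 10 per row [-0.     -0.0197 -0.0272]
turn [ 0.   -0.01  0.23] rows 1 per row [ 0.    -0.008  0.228]
```

View pics/s19.png

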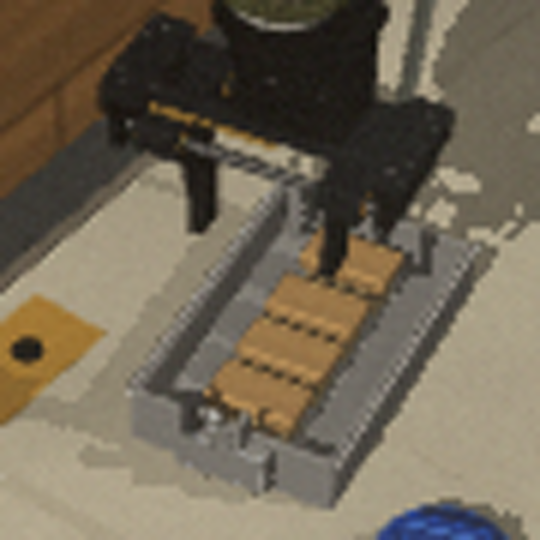

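View pics/sb.png

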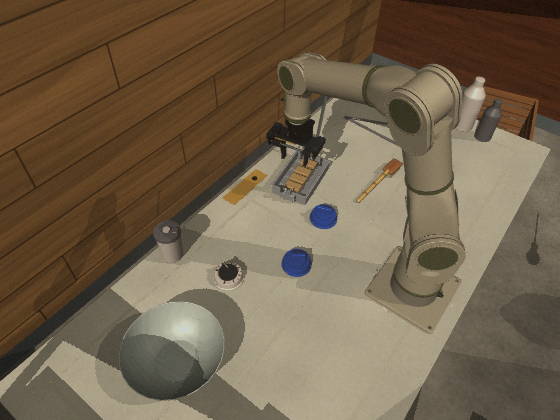

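Request:
arm_command(targets=[[[0, -0.035, 0, 0, 0, 0], [0, -0.035, 0, 0, 0, 0], [0, -0.035, 0, 0, 0, 0], [0, -0.035, 0, 0, 0, 0], [0, -0.035, -0.01, 0, 0, 0], [0, -0.022, -0.02, 0, 0, 0], [0, 0, -0.035, 0, 0, 0], [0, 0, -0.035, 0, 0, 0], [0, 0, -0.035, 0, 0, 0], [0, 0, -0.035, 0, 0, 0], [0, 0, -0.035, 0, 0, 0], [0, 0, -0.035, 0, 0, 0]]])

```text
time: 33.12
ee_pos: [0.5991, -0.348, 0.3507]
eef_rot: [-0.703, -0.065, 0.066, 0.705]
ft_force: [0.1, -0.0, 0.1]
width: 0.0759
```

Request:
arm_command(targets=[[[0, 0, -0.032, 0, 0, 0], [0, 0, 0, 0, 0, 0], [0, 0, 0, 0, 0, 0], [0, 0, 0, 0, 0, 0]]])

```text
time: 33.45
ee_pos: [0.6049, -0.378, 0.3514]
eef_rot: [-0.704, -0.065, 0.066, 0.705]
ft_force: [-0.2, 1.0, 0.5]
width: 0.0759
```

Run:
```python
from h import *
plan([.6047,-.3781,.2939],10.6)
c=cam("side"); crop(c,270,40,120,120,"s20",5)
```

```text
t 33.45 p [ 0.6049 -0.378   0.3514] q1,q7 [0.06 0.92] jaw 10.6 yax [-0.002  0.001 -1.   ] F [-0.2  1.   0.5] w 0.0759
shift total mm [-0.1 57.5 -0.2] rows 2 per row [-0.0001  0.0287 -0.0001]
turn [-0.08 -0.03 -0.07] rows 1 per row [-0.084 -0.026 -0.072]
```

View pics/s20.png

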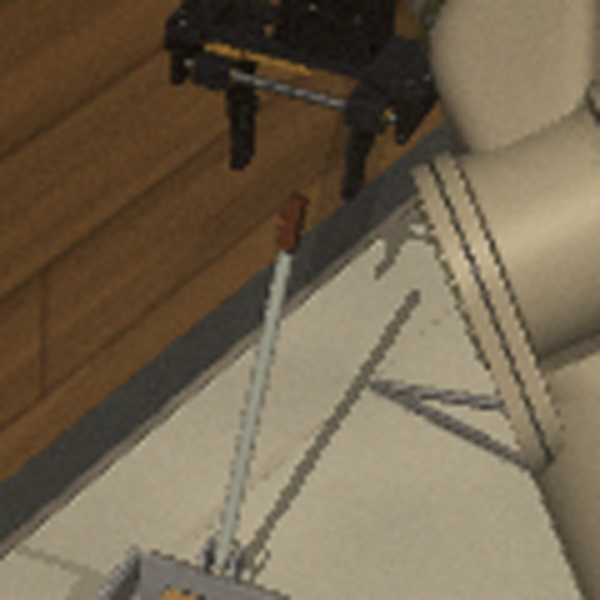

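Request:
arm_command(targets=[[[0, 0.028, 0, 0, 0, 0], [0, 0.0285, 0, 0, 0, 0], [0, 0, 0, 0, 0, 0], [0, 0, 0, 0, 0, 0]]])

```text
time: 33.83
ee_pos: [0.6053, -0.3757, 0.2959]
eef_rot: [-0.703, -0.066, 0.067, 0.705]
ft_force: [-0.4, -0.8, 0.6]
width: 0.0758
```

Request:
arm_command(targets=[[[0, 0, 0, 0, 0, 0], [0, 0, 0, 0, 0, 0], [0, 0, 0, 0, 0, 0], [0, 0, 0, 0, 0, 0], [0, 0, 0, 0, 0, 0], [0, 0, 0, 0, 0, 0], [0, 0, 0, 0, 0, 0], [0, 0, 0, 0, 0, 0], [0, 0, 0, 0, 0, 0], [0, 0, 0, 0, 0, 0], [0, 0, 0, 0, 0, 0], [0, 0, 0, 0, 0, 0]]], hand=0, grip_force=10)

```text
time: 34.83
ee_pos: [0.6047, -0.3782, 0.2963]
eef_rot: [-0.704, -0.065, 0.065, 0.704]
ft_force: [-0.4, -0.4, -0.1]
width: 0.0137
```

Run:
```python
from h import *
a=np.linspace(1.857,.08,31)
for i in range(30): print([0,float(round(-.276*(np.sin(a[i+1])-np.sin(a[i])),4)),float(round(.276*(np.cos(a[i+1])-np.cos(a[i])),4)),0,0,0],end=', \n' if i%10==9 else ', ')
```

```text
[0, -0.0041, 0.0158, 0, 0, 0], [0, -0.0032, 0.016, 0, 0, 0], [0, -0.0023, 0.0162, 0, 0, 0], [0, -0.0013, 0.0163, 0, 0, 0], [0, -0.0003, 0.0163, 0, 0, 0], [0, 0.0006, 0.0163, 0, 0, 0], [0, 0.0016, 0.0163, 0, 0, 0], [0, 0.0026, 0.0161, 0, 0, 0], [0, 0.0035, 0.016, 0, 0, 0], [0, 0.0045, 0.0157, 0, 0, 0], 
[0, 0.0054, 0.0154, 0, 0, 0], [0, 0.0063, 0.0151, 0, 0, 0], [0, 0.0072, 0.0147, 0, 0, 0], [0, 0.008, 0.0142, 0, 0, 0], [0, 0.0089, 0.0137, 0, 0, 0], [0, 0.0097, 0.0132, 0, 0, 0], [0, 0.0104, 0.0126, 0, 0, 0], [0, 0.0111, 0.012, 0, 0, 0], [0, 0.0118, 0.0113, 0, 0, 0], [0, 0.0125, 0.0106, 0, 0, 0], 
[0, 0.0131, 0.0098, 0, 0, 0], [0, 0.0136, 0.009, 0, 0, 0], [0, 0.0142, 0.0082, 0, 0, 0], [0, 0.0146, 0.0073, 0, 0, 0], [0, 0.015, 0.0065, 0, 0, 0], [0, 0.0154, 0.0056, 0, 0, 0], [0, 0.0157, 0.0046, 0, 0, 0], [0, 0.0159, 0.0037, 0, 0, 0], [0, 0.0161, 0.0027, 0, 0, 0], [0, 0.0162, 0.0018, 0, 0, 0],
```

Gripped (13.7 mm), no lateral force. Swing back down in stages.

Request:
arm_command(targets=[[[0, -0.0041, 0.0158, 0, 0, 0], [0, -0.0032, 0.016, 0, 0, 0], [0, -0.0023, 0.0162, 0, 0, 0], [0, -0.0013, 0.0163, 0, 0, 0], [0, -0.0003, 0.0163, 0, 0, 0], [0, 0.0006, 0.0163, 0, 0, 0], [0, 0.0016, 0.0163, 0, 0, 0], [0, 0.0026, 0.0161, 0, 0, 0], [0, 0.0035, 0.016, 0, 0, 0], [0, 0.0045, 0.0157, 0, 0, 0]]])

```text
time: 35.67
ee_pos: [0.5752, -0.2196, 0.2954]
eef_rot: [0.704, 0.066, -0.065, -0.704]
ft_force: [-1.1, -1.2, 3.0]
width: 0.0138
```

Run:
```python
from h import *
s,p,R=pose(); Y=wt(p)+[0,0,.019]; print(s['ft_force'],s['width'],Y,"th",np.arctan2(Y[2]-.049,Y[1]+.122),np.hypot(Y[2]-.049,Y[1]+.122))
```

```text
[-1.0841426  -1.16037418  3.02952905] 0.013767452005559507 [ 1.21012938e-04 -3.83080810e-02  3.14433986e-01] th 1.2653606078115915 0.2783155372841181
```

Request:
arm_command(targets=[[[0, 0.0054, 0.0154, 0, 0, 0], [0, 0.0063, 0.0151, 0, 0, 0], [0, 0.0072, 0.0147, 0, 0, 0], [0, 0.008, 0.0142, 0, 0, 0], [0, 0.0089, 0.0137, 0, 0, 0], [0, 0.0097, 0.0132, 0, 0, 0], [0, 0.0104, 0.0126, 0, 0, 0], [0, 0.0111, 0.012, 0, 0, 0], [0, 0.0118, 0.0113, 0, 0, 0], [0, 0.0125, 0.0106, 0, 0, 0]]])

```text
time: 36.5
ee_pos: [0.5508, -0.0888, 0.2033]
eef_rot: [-0.704, -0.066, 0.065, 0.704]
ft_force: [0.7, -0.7, -0.4]
width: 0.0142
```

Request:
arm_command(targets=[[[0, 0.0131, 0.0098, 0, 0, 0], [0, 0.0136, 0.009, 0, 0, 0], [0, 0.0142, 0.0082, 0, 0, 0], [0, 0.0146, 0.0073, 0, 0, 0], [0, 0.015, 0.0065, 0, 0, 0], [0, 0.0154, 0.0056, 0, 0, 0], [0, 0.0157, 0.0046, 0, 0, 0], [0, 0, 0, 0, 0, 0]]])

```text
time: 37.17
ee_pos: [0.5414, -0.0385, 0.0998]
eef_rot: [0.704, 0.066, -0.066, -0.704]
ft_force: [3.0, 0.0, -1.5]
width: 0.0138
```

Run:
```python
from h import *
s,p,R=pose(); Y=wt(p)+[0,0,.019]; print(s['ft_force'],s['width'],Y,"th",np.arctan2(Y[2]-.049,Y[1]+.122),np.hypot(Y[2]-.049,Y[1]+.122))
c=cam("side"); crop(c,230,110,110,110,"s21",5)
```

```text
[ 3.01967033  0.03812272 -1.49667304] 0.013827886239539889 [0.00019636 0.14590589 0.11882961] th 0.2549765791884598 0.2768568916083497
```

View pics/s21.png

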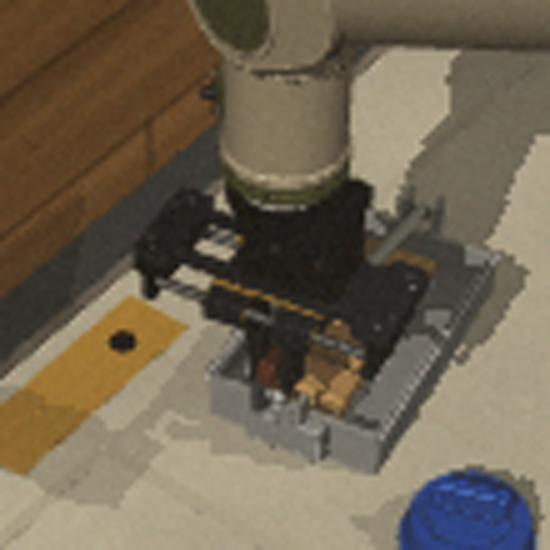

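Request:
arm_command(targets=[[[0, 0.0159, 0.0036, 0, 0, 0], [0, 0.0161, 0.0026, 0, 0, 0], [0, 0.0162, 0.0016, 0, 0, 0], [0, 0.01, 0.0005, 0, 0, 0], [0, 0, 0, 0, 0, 0], [0, 0, 0, 0, 0, 0]]], grip_force=40)

```text
time: 37.72
ee_pos: [0.5398, -0.0305, 0.0437]
eef_rot: [-0.704, -0.065, 0.066, 0.704]
ft_force: [-0.9, 3.3, -1.6]
width: 0.0134
```

Run:
```python
from h import *
s,p,R=pose(); Y=wt(p)+[0,0,.019]; print(s['ft_force'],s['width'],Y,"th",np.arctan2(Y[2]-.049,Y[1]+.122),np.hypot(Y[2]-.049,Y[1]+.122))
```

```text
[-0.89729135  3.31222601 -1.55260987] 0.013354419389921495 [0.00016826 0.15407977 0.06271341] th 0.04963112759477948 0.27642014548885024
```

Request:
arm_command(targets=[[[0, 0.004, 0, 0, 0, 0], [0, 0.004, 0, 0, 0, 0], [0, 0.004, 0, 0, 0, 0], [0, 0.003, 0, 0, 0, 0], [0, 0.002, 0, 0, 0, 0], [0, 0, 0, 0, 0, 0], [0, 0, 0, 0, 0, 0], [0, 0, 0, 0, 0, 0]]])

```text
time: 38.38
ee_pos: [0.5405, -0.0304, 0.0302]
eef_rot: [-0.703, -0.065, 0.065, 0.705]
ft_force: [-19.2, 5.1, 42.6]
width: 0.0138
```

Run:
```python
from h import *
s,p,R=pose(); Y=wt(p)+[0,0,.019]; print(s['ft_force'],s['width'],Y,"th",np.arctan2(Y[2]-.049,Y[1]+.122),np.hypot(Y[2]-.049,Y[1]+.122))
```

```text
[-19.15797674   5.10847033  42.58186292] 0.013779322912319644 [0.00082498 0.15404385 0.0491745 ] th 0.000632162175910607 0.2760439019237573
```

Request:
arm_command(targets=[[[0, -0.002, 0, 0, 0, 0], [0, -0.0015, 0, 0, 0, 0], [0, 0, 0, 0, 0, 0]]])

```text
time: 38.63
ee_pos: [0.54, -0.0305, 0.031]
eef_rot: [-0.704, -0.065, 0.065, 0.705]
ft_force: [-1.1, 4.4, 1.3]
width: 0.0134
```

Request:
arm_command(targets=[[[0, 0, 0, 0, 0, 0], [0, 0, 0, 0, 0, 0], [0, 0, 0, 0, 0, 0], [0, 0, 0, 0, 0, 0], [0, 0, 0, 0, 0, 0], [0, -0.02, 0, 0, 0, 0], [0, -0.02, 0, 0, 0, 0], [0, -0.02, 0, 0, 0, 0], [0, -0.03, 0, 0, 0, 0], [0, 0, 0, 0, 0, 0]]], hand=0.5)

```text
time: 39.47
ee_pos: [0.5425, -0.0317, 0.1248]
eef_rot: [-0.704, -0.067, 0.063, 0.704]
ft_force: [0.4, 0.3, 1.5]
width: 0.0433
```

Run:
```python
from h import *
plan((.487,.31,.16),None)
c=cam("side"); crop(c,230,110,110,110,"s22",6)
print(np.array(proj(c,kg(0)))-[230,110],np.array(proj(c,kg(.03)))-[230,110])
x,y,w,h=260,150,40,60
hs=cv2.cvtColor(c['pixels'][y:y+h,x:x+w],cv2.COLOR_BGR2HSV); m=(hs[...,0]<14)&(hs[...,1]>90)&(hs[...,2]<115); yy,xx=np.nonzero(m); print(m.sum(),xx.mean()+x,yy.mean()+y)
```

```text
t 39.47 p [ 0.5425 -0.0317  0.1248] q1,q7 [-0.72  0.36] jaw 10.5 yax [ 0.006  0.001 -1.   ] F [0.4 0.3 1.5] w 0.0433
shift total mm [  8.1 -35.3 346.1] rows 10 per row [ 0.0008 -0.0035  0.0346]
[54.21807621 86.44029265] [54.28560157 84.84810242]
44 283.47727272727275 194.27272727272728
```

View pics/s22.png

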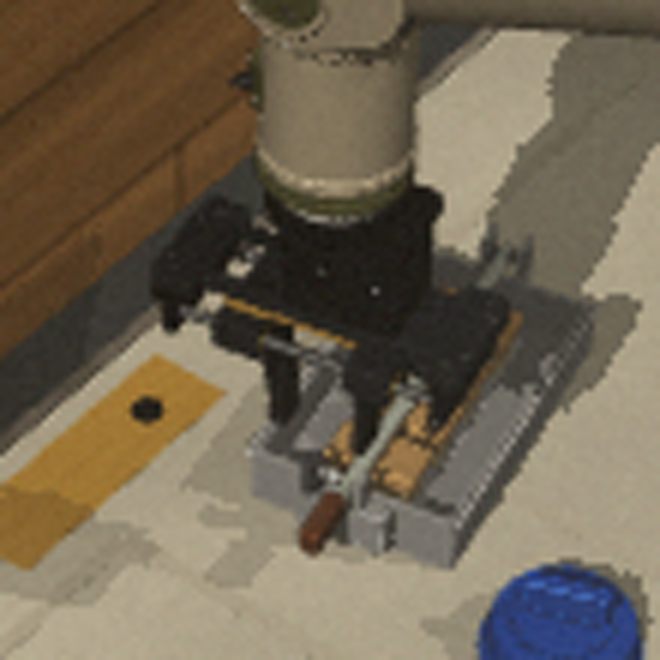

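Request:
arm_command(targets=[[[-0.002, 0, 0, 0, 0, 0], [0, 0.02, 0, 0, 0, 0], [0, 0.02, 0, 0, 0, 0], [0, 0.015, 0, 0, 0, 0], [0, 0, 0, 0, 0, 0], [0, 0, 0, 0, 0, 0], [0, 0, 0, 0, 0, 0], [0, 0, 0, 0, 0, 0]]], hand=0, grip_force=10)

```text
time: 40.18
ee_pos: [0.5385, -0.0315, 0.0659]
eef_rot: [-0.704, -0.066, 0.065, 0.704]
ft_force: [-0.5, -0.2, -0.0]
width: 0.0028
```

Request:
arm_command(targets=[[[0, 0.004, 0, 0, 0, 0], [0, 0, 0, 0, 0, 0], [0, 0, 0, 0, 0, 0]]])

```text
time: 40.43
ee_pos: [0.538, -0.0313, 0.0612]
eef_rot: [-0.704, -0.065, 0.065, 0.704]
ft_force: [0.2, 0.7, 0.4]
width: 0.0007
```

Request:
arm_command(targets=[[[0, 0.002, 0, 0, 0, 0], [0, 0, 0, 0, 0, 0], [0, 0, 0, 0, 0, 0]]])

```text
time: 40.68
ee_pos: [0.5379, -0.0314, 0.0591]
eef_rot: [-0.704, -0.065, 0.065, 0.704]
ft_force: [0.0, -0.2, 0.3]
width: 0.0003
```

Request:
arm_command(targets=[[[0, 0.0015, 0, 0, 0, 0], [0, 0, 0, 0, 0, 0], [0, 0, 0, 0, 0, 0]]])

```text
time: 40.93
ee_pos: [0.5382, -0.0314, 0.0583]
eef_rot: [-0.704, -0.065, 0.065, 0.704]
ft_force: [-3.3, 1.0, 9.9]
width: 0.0004
```

Request:
arm_command(targets=[[[0, 0.001, 0, 0, 0, 0], [0, 0, 0, 0, 0, 0], [0, 0, 0, 0, 0, 0]]])

```text
time: 41.18
ee_pos: [0.5384, -0.0314, 0.0581]
eef_rot: [-0.704, -0.065, 0.065, 0.705]
ft_force: [-7.6, 0.6, 20.5]
width: 0.0003
```

Request:
arm_command(targets=[[[0, -0.01, 0, 0, 0, 0], [0, -0.03, 0, 0, 0, 0], [0, -0.03, 0, 0, 0, 0], [0, -0.035, 0, 0, 0, 0], [0, -0.035, 0, 0, 0, 0], [0, 0, 0, 0, 0, 0]]], hand=0.5)

```text
time: 41.68
ee_pos: [0.541, -0.032, 0.203]
eef_rot: [-0.704, -0.068, 0.062, 0.704]
ft_force: [0.2, -0.6, 0.3]
width: 0.0326
```

```bash
cat >> h.py <<'E'
def ortho(cc,cx,cy,z,S=.0002,N=600):
    g=np.array([[0,0],[N-1,0],[N-1,N-1],[0,N-1]],np.float32)
    w=np.array([proj(cc,(cx+ (N/2-v)*S, cy+(N/2-u)*S, z)) for u,v in g],np.float32)
    return cv2.warpPerspective(cc['pixels'],cv2.getPerspectiveTransform(w,g),(N,N),flags=cv2.INTER_CUBIC)
E
python3 - <<'E'
from h import *
t=cam("top");c=cam("side")
# dark disc blobs
for cc,n,(x,y,w,h),z in((t,'t',(185,198,34,34),.034),(c,'s',(205,250,50,45),.034)):
    hs=cv2.cvtColor(cc['pixels'][y:y+h,x:x+w],cv2.COLOR_BGR2GRAY); m=(hs<70).astype(np.uint8)
    nn,lab,st,ce=cv2.connectedComponentsWithStats(m); i=1+st[1:,4].argmax(); print(n,st[i],ce[i]+[x,y],cast(cc,*(ce[i]+[x,y]),z),cast(cc,*(ce[i]+[x,y]),.046))
o=[ortho(cc,.485,.313,.028) for cc in(t,c)]
cv2.imwrite("pics/tt2.png",cv2.resize(np.hstack(o),(800,400)))
crop(c,200,240,60,60,"sd",10)
E
```

```text
t [  8   9  15  15 155] [199.51612903 214.44516129] [0.492027   0.32538938 0.034     ] [0.48951256 0.32291259 0.046     ]
s [ 11  12  22  19 268] [227.54104478 271.5       ] [0.49426391 0.3312422  0.034     ] [0.48826651 0.33678697 0.046     ]
```

View pics/tt2.png

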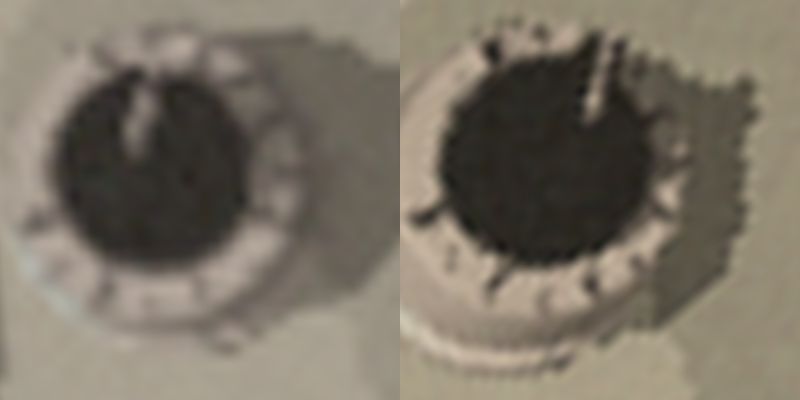

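View pics/sd.png

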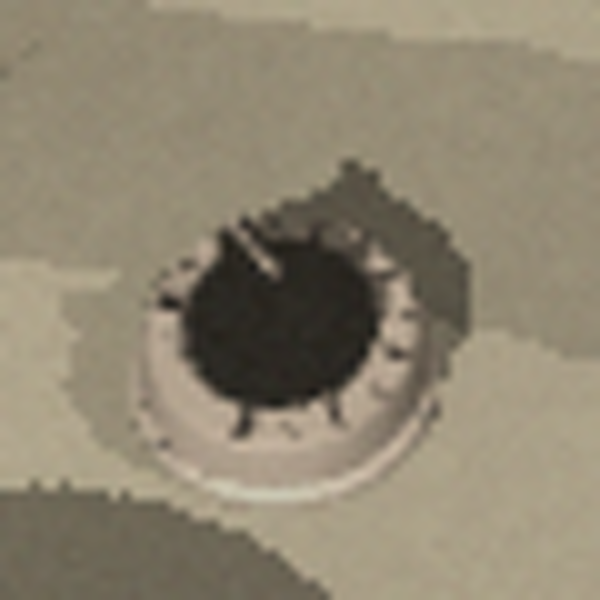

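Run:
```python
from h import *
t=cam("top");c=cam("side")
acc=[]
for n,cc in(("top",t),("side",c)):
    ims=[cam(n) for _ in range(4)]
    cc['pixels']=np.mean([i['pixels'].astype(np.float32) for i in ims],0).astype(np.uint8)
    np.save(f"avg_{n}.npy",cc['pixels'])
    o=ortho(cc,.49,.327,.028,S=.0002,N=600); o=cv2.convertScaleAbs(o,alpha=1.4,beta=0)
    for k in range(0,600,100): cv2.line(o,(k,0),(k,600),(0,255,0),1); cv2.line(o,(0,k),(600,k),(0,255,0),1)
    cv2.imwrite(f"pics/o_{n}.png",o)
```

```text
(no output)
```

View pics/o_top.png

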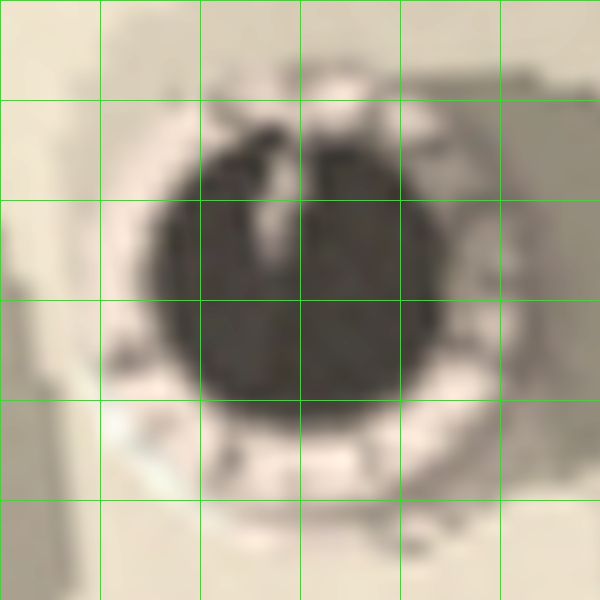

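View pics/o_side.png

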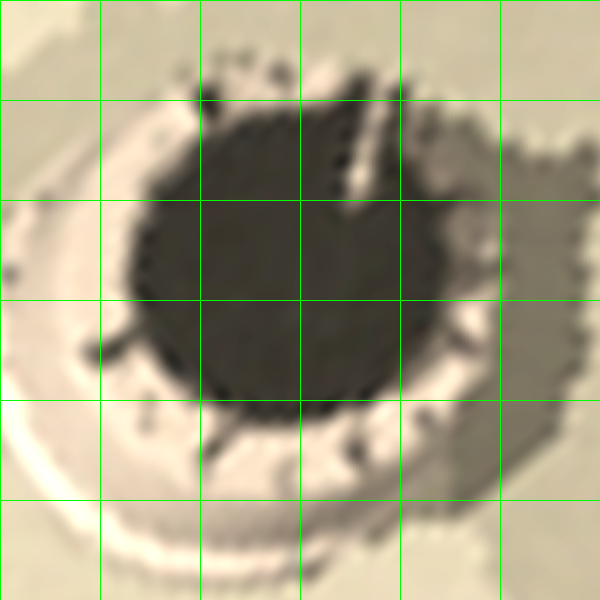

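Run:
```python
from h import *
from scipy.optimize import least_squares
S=.0002
V={'side':{60:(112,345),50:(217,440),40:(355,447),30:(460,335),0:(207,100)},'top':{60:(122,358),50:(230,459),40:(368,458),30:(462,345),0:(232,108)}}
for n,d in V.items():
    P={m:np.array([.49+(300-v)*S,.327+(300-u)*S]) for m,(u,v) in d.items()}
    def f(q):
        out=[]
        for m,p in P.items():
            a=q[2]-np.radians(4.5*m); dd=p-q[:2]; out+= [dd[1]*np.cos(a)-dd[0]*np.sin(a), .3*(np.hypot(*dd)-.0385)]
        return out
    s=least_squares(f,[.49,.327,.4]); q=s.x; print(n,q[:2].round(4),np.degrees(q[2]).round(2),(np.array(s.fun)*1e3).round(1),[np.hypot(*(p-q[:2])).round(4) for p in P.values()])
```

```text
side [0.4962 0.3307] 23.89 [ 0.2 -0.4  0.3 -0.6 -0.9  0.   0.6 -0.1 -0.1 -0.5] [np.float64(0.0371), np.float64(0.0365), np.float64(0.0385), np.float64(0.0381), np.float64(0.0369)]
top [0.4936 0.3268] 22.42 [ 0.4  0.1  0.5 -0.1 -1.1 -0.2  0.7 -1.2 -0.5 -0.3] [np.float64(0.0389), np.float64(0.0382), np.float64(0.0377), np.float64(0.0346), np.float64(0.0374)]
```

Run:
```python
from h import *
plan((.495,.3285,.12),76.6)
c=cam("side"); t=cam("top")
for n,cc in(("top",t),("side",c)):
    o=ortho(cc,.495,.3285,.058,S=.0002,N=600); cv2.imwrite(f"pics/p_{n}.png",o[100:500,100:500])
a=np.hstack([cv2.imread("pics/p_top.png"),cv2.imread("pics/p_side.png")]); cv2.imwrite("pics/pp.png",a)
```

```text
t 42.28 p [ 0.5378 -0.0315  0.1963] q1,q7 [-0.77  0.3 ] jaw 10.6 yax [-0.001 -0.    -1.   ] F [-0.8 -0.  -0.2] w 0.0436
shift total mm [ 24.1  76.2 361.7] rows 11 per row [0.0022 0.0069 0.0329]
turn [-1.000e-02 -6.602e+01 -3.000e-02] rows 10 per row [-1.000e-03 -6.602e+00 -3.000e-03]
```

View pics/pp.png

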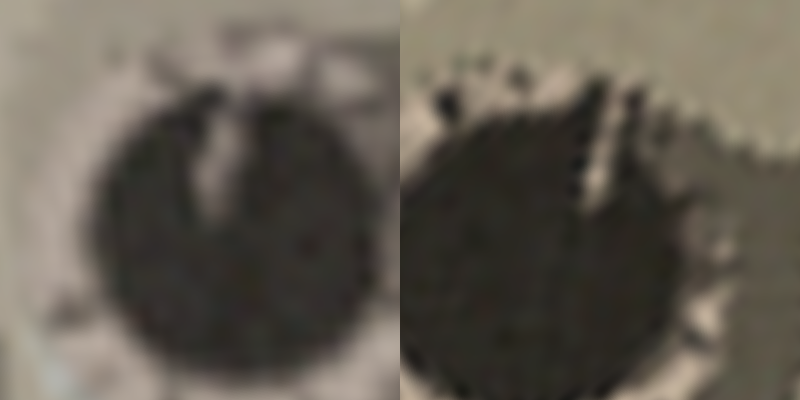

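Request:
arm_command(targets=[[[0.0022, 0.0065, 0.0329, 0, 0, 0], [0.0022, 0.0065, 0.0329, 0, 0, 0], [0.0022, 0.0065, 0.0329, 0, 0, 0], [0.0022, 0.0065, 0.0329, 0, 0, 0], [0.0022, 0.0065, 0.0329, 0, 0, 0], [0.0022, 0.0065, 0.0329, 0, 0, 0], [0.0022, 0.0065, 0.0329, 0, 0, 0], [0.0022, 0.0065, 0.0329, 0, 0, 0], [0.0022, 0.0065, 0.0329, 0, 0, 0], [0.0022, 0.0065, 0.0329, 0, 0, 0], [0.0022, 0.0065, 0.0329, 0, 0, 0], [0, 0, 0, 0, -6.6, 0]]])

```text
time: 43.38
ee_pos: [0.4917, 0.3366, 0.1231]
eef_rot: [-0.698, -0.107, 0.109, 0.699]
ft_force: [-0.6, 1.2, -0.2]
width: 0.0436
```

Request:
arm_command(targets=[[[0, 0, 0, 0, -6.9, 0], [0, 0, 0, 0, -6.9, 0], [0, 0, 0, 0, -6.9, 0], [0, 0, 0, 0, -6.9, 0], [0, 0, 0, 0, -6.9, 0], [0, 0, 0, 0, -6.9, 0], [0, 0, 0, 0, -6.9, 0], [0, 0, 0, 0, -6.9, 0], [0, 0, 0, 0, -6.9, 0], [0, 0, 0, 0, 0, 0], [0, 0, 0, 0, 0, 0], [0, 0, 0, 0, 0, 0]]])

```text
time: 44.38
ee_pos: [0.4953, 0.3287, 0.1251]
eef_rot: [-0.545, -0.45, 0.45, 0.545]
ft_force: [-0.1, -0.1, -0.5]
width: 0.0432
```

Run:
```python
from h import *
plan((.494,.328,.038),80)
c=cam("side"); crop(c,160,180,120,120,"s23",5)
```

```text
t 44.38 p [0.4953 0.3287 0.1251] q1,q7 [-0.99  0.83] jaw 79.1 yax [-0.  0. -1.] F [-0.1 -0.1 -0.5] w 0.0432
shift total mm [-1.  87.1  1.1] rows 3 per row [-0.0003  0.029   0.0004]
turn [-0.   -0.95  0.  ] rows 1 per row [-0.003 -0.949  0.002]
```

View pics/s23.png

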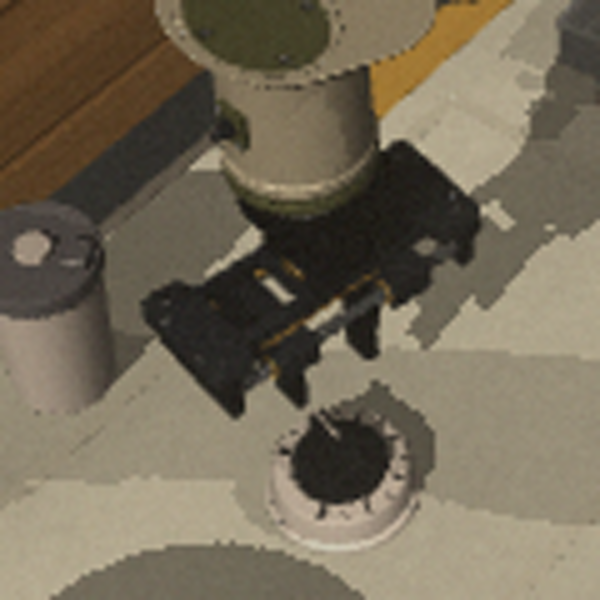

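Request:
arm_command(targets=[[[-0.001, 0.025, 0.001, 0, -1, 0], [0, 0.025, 0, 0, 0, 0], [0, 0.02, 0, 0, 0, 0], [0, 0.01, 0, 0, 0, 0], [0, 0.007, 0, 0, 0, 0], [0, 0, 0, 0, 0, 0], [0, 0, 0, 0, 0, 0]]])

```text
time: 45.02
ee_pos: [0.4945, 0.3283, 0.0389]
eef_rot: [0.541, 0.456, -0.455, -0.541]
ft_force: [0.1, 0.6, 0.7]
width: 0.0435
```

Request:
arm_command(targets=[[[0, 0, 0, 0, 0, 0], [0, 0, 0, 0, 0, 0], [0, 0, 0, 0, 0, 0], [0, 0, 0, 0, 0, 0], [0, 0, 0, 0, 0, 0], [0, 0, 0, 0, 0, 0], [0, 0, 0, 0, 0, 0]]], hand=0, grip_force=15)

```text
time: 45.6
ee_pos: [0.4941, 0.3294, 0.0385]
eef_rot: [-0.54, -0.457, 0.455, 0.541]
ft_force: [1.7, 4.8, -0.1]
width: 0.0122
```

Run:
```python
from h import *
plan((.494,.328,.038),80)
print(readout.read_state()['torque'])
c=cam("side"); crop(c,190,220,80,80,"s24",7)
```

```text
t 45.6 p [0.4941 0.3294 0.0385] q1,q7 [-0.97  0.89] jaw 80.3 yax [ 0.001  0.002 -1.   ] F [ 1.7  4.8 -0.1] w 0.0122
shift total mm [-1.4  0.5 -0.1] rows 1 per row [-0.0014  0.0005 -0.0001]
turn [0.03 0.33 0.12] rows 1 per row [0.027 0.335 0.12 ]
[ 1.08708656 -0.23116541 -0.00346315]
```

View pics/s24.png

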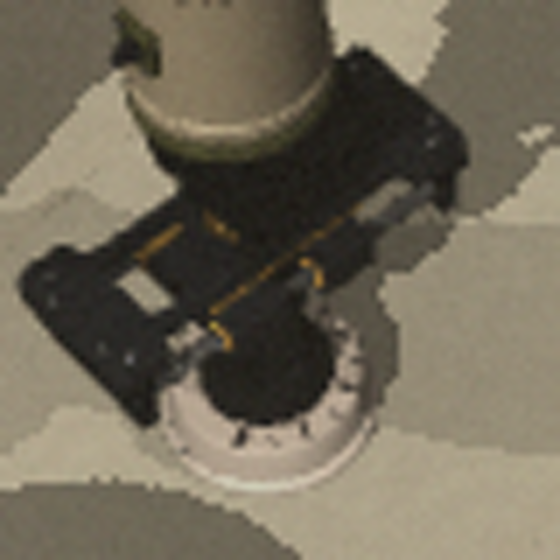

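Request:
arm_command(targets=[[[0.0014, 0, 0, 0, 0, 0], [0, 0, 0, 0, 6, 0], [0, 0, 0, 0, 6, 0], [0, 0, 0, 0, 6, 0], [0, 0, 0, 0, 6, 0], [0, 0, 0, 0, 6, 0], [0, 0, 0, 0, 6, 0], [0, 0, 0, 0, 6, 0], [0, 0, 0, 0, 6, 0], [0, 0, 0, 0, 6, 0], [0, 0, 0, 0, 6, 0], [0, 0, 0, 0, 6, 0]]])

```text
time: 46.65
ee_pos: [0.4933, 0.3284, 0.0385]
eef_rot: [0.702, 0.085, -0.087, -0.701]
ft_force: [-6.8, -4.0, 10.7]
width: 0.0122
```

Run:
```python
from h import *
plan((.494,.3294,.038),10)
print(readout.read_state()['torque'])
```

```text
t 46.65 p [0.4933 0.3284 0.0385] q1,q7 [-1.15 -0.17] jaw 14.0 yax [-0.003 -0.001 -1.   ] F [-6.8 -4.  10.7] w 0.0122
shift total mm [0.9 0.5 0.8] rows 1 per row [0.0009 0.0005 0.0008]
turn [ 0.04  3.98 -0.17] rows 1 per row [ 0.043  3.983 -0.168]
[-0.90125468  1.66096277  0.09612859]
```

Request:
arm_command(targets=[[[-0.0014, -0.0005, -0.0005, 0, 0, 0], [0, 0, 0, 0, 6, 0], [0, 0, 0, 0, 6, 0], [0, 0, 0, 0, 6, 0], [0, 0, 0, 0, 6, 0], [0, 0, 0, 0, 6, 0], [0, 0, 0, 0, 6, 0], [0, 0, 0, 0, 6, 0], [0, 0, 0, 0, 6, 0], [0, 0, 0, 0, 6, 0], [0, 0, 0, 0, 6, 0], [0, 0, 0, 0, 0, 0]]])

```text
time: 47.65
ee_pos: [0.492, 0.3287, 0.0385]
eef_rot: [0.652, -0.276, 0.275, -0.651]
ft_force: [-5.1, 0.5, 5.6]
width: 0.0119
```

Run:
```python
from h import *
plan((.494,.3294,.038),10)
print(readout.read_state()['torque'])
c=cam("side"); crop(c,190,220,80,80,"s25",7)
```

```text
t 47.65 p [0.492  0.3287 0.0385] q1,q7 [-1.32 -1.09] jaw -45.9 yax [-0.002 -0.    -1.   ] F [-5.1  0.5  5.6] w 0.0119
shift total mm [0.9 0.5 1.9] rows 1 per row [0.0009 0.0005 0.0019]
turn [  0.06 -55.92  -0.11] rows 8 per row [ 0.008 -6.99  -0.014]
[ 0.09628518  1.23809644 -0.06395143]
```

View pics/s25.png

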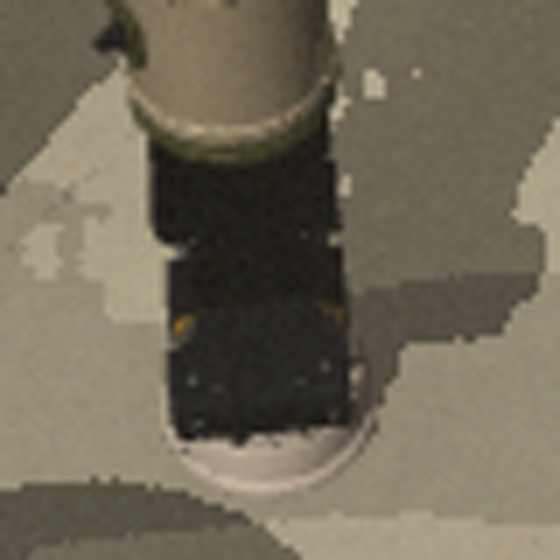

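Request:
arm_command(targets=[[[-0.0008, 0, -0.0008, 0, 0, 0], [0, 0, 0, 0, 6, 0], [0, 0, 0, 0, 6, 0], [0, 0, 0, 0, 6, 0], [0, 0, 0, 0, 6, 0], [0, 0, 0, 0, 6, 0], [0, 0, 0, 0, 6, 0], [0, 0, 0, 0, 6, 0], [0, 0, 0, 0, 6, 0], [0, 0, 0, 0, 6, 0], [0, 0, 0, 0, 0, 0], [0, 0, 0, 0, 0, 0]]])

```text
time: 48.7
ee_pos: [0.4916, 0.3298, 0.0386]
eef_rot: [-0.457, 0.54, -0.539, 0.457]
ft_force: [-0.4, 5.8, -0.4]
width: 0.0115
```

Run:
```python
from h import *
plan((.492,.3294,.038),80)
print(readout.read_state()['torque'])
```

```text
t 48.7 p [0.4916 0.3298 0.0386] q1,q7 [-1.45 -1.9 ] jaw -99.4 yax [-0.     0.001 -1.   ] F [-0.4  5.8 -0.4] w 0.0115
shift total mm [0.3 0.6 0.5] rows 1 per row [0.0003 0.0006 0.0005]
turn [ 0.02  0.57 -0.06] rows 1 per row [ 0.02   0.575 -0.055]
[ 1.25419902  0.44897042 -0.04923988]
```

Request:
arm_command(targets=[[[0, 0, 0, 0, 0, 0], [0, 0, 0, 0, 0, 0], [0, 0, 0, 0, 0, 0], [0, 0, 0, 0, 0, 0], [0, 0, 0, 0, 0, 0], [0, -0.02, 0, 0, 0, 0], [0, -0.025, 0, 0, 0, 0], [0, 0, 0, 0, -7, 0], [0, 0, 0, 0, -7, 0], [0, 0, 0, 0, -7, 0], [0, 0, 0, 0, -7, 0], [0, 0, 0, 0, -7, 0]]], hand=0.5)

```text
time: 49.7
ee_pos: [0.492, 0.3283, 0.0837]
eef_rot: [-0.599, 0.376, -0.377, 0.599]
ft_force: [-0.3, 0.8, 0.1]
width: 0.0435
```

Request:
arm_command(targets=[[[0, 0, 0, 0, -7, 0], [0, 0, 0, 0, -7, 0], [0, 0, 0, 0, -7, 0], [0, 0, 0, 0, -7, 0], [0, 0, 0, 0, -7, 0], [0, 0, 0, 0, -7, 0], [0, 0, 0, 0, -7, 0], [0, 0, 0, 0, -7, 0], [0, 0, 0, 0, -7, 0], [0, 0, 0, 0, -7, 0], [0, 0, 0, 0, -7, 0], [0, 0, 0, 0, -7, 0]]])

```text
time: 50.7
ee_pos: [0.4921, 0.3282, 0.0837]
eef_rot: [0.697, 0.121, -0.121, -0.697]
ft_force: [-0.2, 0.4, 0.3]
width: 0.0436
```

Request:
arm_command(targets=[[[0, 0, 0, 0, -7, 0], [0, 0, 0, 0, -7, 0], [0, 0, 0, 0, -7, 0], [0, 0, 0, 0, -7, 0], [0, 0, 0, 0, -7, 0], [0, 0, 0, 0, -7, 0], [0, 0, 0, 0, -7, 0], [0, 0, 0, 0, 0, 0], [0, 0, 0, 0, 0, 0]]])

```text
time: 51.45
ee_pos: [0.4921, 0.3282, 0.0837]
eef_rot: [-0.586, -0.396, 0.396, 0.586]
ft_force: [-0.2, -0.0, -0.5]
width: 0.0431
```

Run:
```python
from h import *
plan((.492,.3298,.0387),80)
```

```text
t 51.45 p [0.4921 0.3282 0.0837] q1,q7 [-1.06  0.68] jaw 68.1 yax [ 0.  0. -1.] F [-0.2 -0.  -0.5] w 0.0431
shift total mm [ 1.4 45.   0.7] rows 2 per row [0.0007 0.0225 0.0004]
turn [-0.000e+00 -1.194e+01  1.000e-02] rows 2 per row [-1.000e-03 -5.972e+00  4.000e-03]
```

Request:
arm_command(targets=[[[0, 0, 0, 0, -6.1, 0], [0, 0, 0, 0, -6.1, 0], [0.0014, 0.015, 0.0005, 0, 0, 0], [0, 0.02, 0, 0, 0, 0], [0, 0.01, 0, 0, 0, 0], [0, 0, 0, 0, 0, 0], [0, 0, 0, 0, 0, 0]]])

```text
time: 52.03
ee_pos: [0.4915, 0.3297, 0.0385]
eef_rot: [0.54, 0.456, -0.457, -0.54]
ft_force: [0.0, -0.5, 0.0]
width: 0.0439
```

Request:
arm_command(targets=[[[0, 0, 0, 0, 0, 0], [0, 0, 0, 0, 0, 0], [0, 0, 0, 0, 0, 0], [0, 0, 0, 0, 0, 0], [0, 0, 0, 0, 0, 0], [0, 0, 0, 0, 0, 0], [0, 0, 0, 0, 0, 0]]], hand=0, grip_force=15)

```text
time: 52.62
ee_pos: [0.4918, 0.3299, 0.0389]
eef_rot: [-0.54, -0.457, 0.457, 0.54]
ft_force: [-0.8, -1.3, 2.9]
width: 0.0121
```

Run:
```python
from h import *
plan((.492,.3298,.0387),80)
c=cam("side"); crop(c,190,220,80,80,"s26",7)
```

```text
t 52.62 p [0.4918 0.3299 0.0389] q1,q7 [-1.01  0.9 ] jaw 80.5 yax [ 0.  0. -1.] F [-0.8 -1.3  2.9] w 0.0121
shift total mm [-0.1  0.2 -0.2] rows 1 per row [-0.0001  0.0002 -0.0002]
turn [0.   0.48 0.01] rows 1 per row [0.002 0.477 0.007]
```

Request:
arm_command(targets=[[[0, 0, 0, 0, 6.6, 0], [0, 0, 0, 0, 6.6, 0], [0, 0, 0, 0, 6.6, 0], [0, 0, 0, 0, 6.6, 0], [0, 0, 0, 0, 6.6, 0], [0, 0, 0, 0, 6.6, 0], [0, 0, 0, 0, 6.6, 0], [0, 0, 0, 0, 6.6, 0], [0, 0, 0, 0, 6.6, 0], [0, 0, 0, 0, 6.6, 0], [0, 0, 0, 0, 0, 0], [0, 0, 0, 0, 0, 0]]])

```text
time: 53.67
ee_pos: [0.4926, 0.3308, 0.0389]
eef_rot: [-0.701, -0.091, 0.089, 0.702]
ft_force: [4.1, 2.3, -2.4]
width: 0.0117
```

Run:
```python
from h import *
plan((.492,.3298,.0387),15)
print(readout.read_state()['torque'])
```

```text
t 53.67 p [0.4926 0.3308 0.0389] q1,q7 [-1.2  -0.13] jaw 14.7 yax [ 0.002  0.001 -1.   ] F [ 4.1  2.3 -2.4] w 0.0117
shift total mm [-0.8  0.2 -0.8] rows 1 per row [-0.0008  0.0002 -0.0008]
turn [-0.02 -0.34  0.14] rows 1 per row [-0.023 -0.338  0.14 ]
[ 0.5579553  -1.07861835 -0.04690799]
```

Request:
arm_command(targets=[[[0, 0, 0, 0, 0, 0], [0, 0, 0, 0, 0, 0], [0, 0, 0, 0, 0, 0], [0, 0, 0, 0, 0, 0], [0, 0, 0, 0, 0, 0], [0, -0.03, 0, 0, 0, 0], [0, -0.03, 0, 0, 0, 0], [0, -0.03, -0.02, 0, 0, 0], [0, -0.03, -0.035, 0, 0, 0], [0, -0.02, -0.035, 0, 0, 0], [0, 0, -0.035, 0, 0, 0], [0, 0, -0.035, 0, 0, 0]]], hand=0.5)

```text
time: 54.67
ee_pos: [0.5317, 0.1771, 0.1773]
eef_rot: [-0.701, -0.09, 0.089, 0.702]
ft_force: [0.0, 0.3, -0.5]
width: 0.043
```

Request:
arm_command(targets=[[[0, 0, -0.035, 0, 0, 0], [0, 0, -0.035, 0, 0, 0], [0, 0, 0, 0, 0, 0]]])

```text
time: 54.92
ee_pos: [0.5496, 0.1022, 0.1764]
eef_rot: [0.703, 0.086, -0.086, -0.701]
ft_force: [0.5, -1.8, -0.2]
width: 0.0437
```

Run:
```python
from h import *
plan((.492,.33,.09),14.7)
t=cam("top");c=cam("side")
a=[ortho(cc,.492,.33,.028,S=.0003,N=400) for cc in(t,c)]; cv2.imwrite("pics/q1.png",np.hstack(a)); crop(c,200,240,60,60,"q2",10)
```

```text
t 54.92 p [0.5496 0.1022 0.1764] q1,q7 [-0.99  0.17] jaw 14.0 yax [ 0.001 -0.002 -1.   ] F [ 0.5 -1.8 -0.2] w 0.0437
shift total mm [ -1.   86.  235.1] rows 8 per row [-0.0001  0.0107  0.0294]
turn [ 0.12 -0.73  0.05] rows 1 per row [ 0.119 -0.73   0.051]
```

View pics/q1.png

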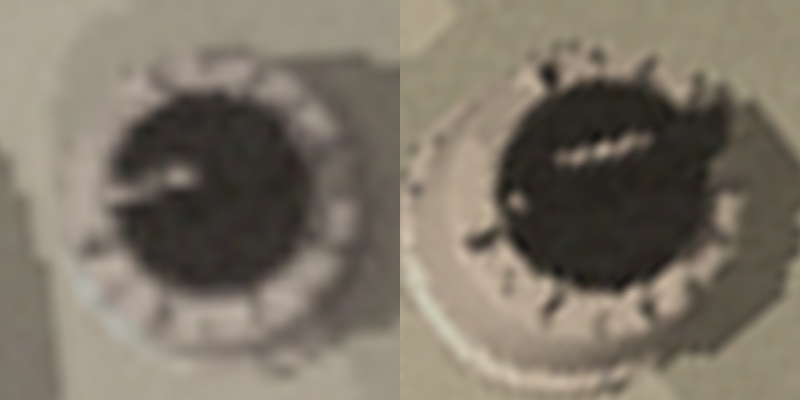

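View pics/q2.png

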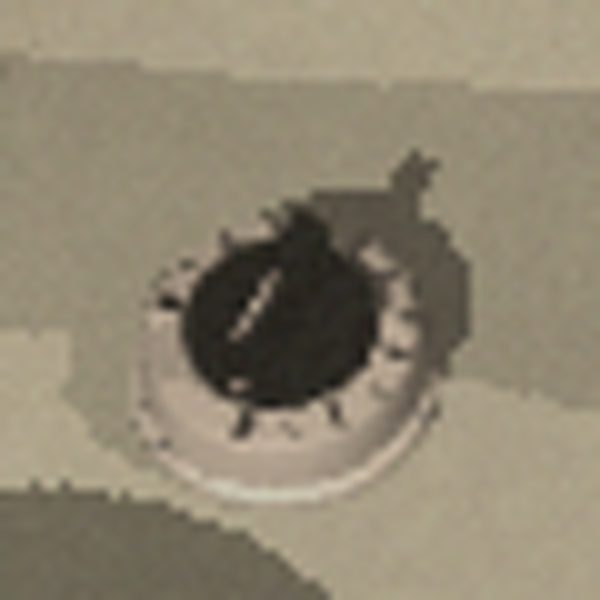

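Request:
arm_command(targets=[[[0, 0, 0.0335, 0, -0.6, 0], [0, 0, 0.0335, 0, 0, 0], [0, 0, 0.0335, 0, 0, 0], [0, 0.01, 0.0335, 0, 0, 0], [0, 0.02, 0.0335, 0, 0, 0], [0, 0.02, 0.0335, 0, 0, 0], [0, 0.02, 0.034, 0, 0, 0], [0, 0.016, 0, 0, 0, 0], [0, 0, 0, 0, 0, 0], [0, 0, 0, 0, 0, 0]]])

```text
time: 55.85
ee_pos: [0.4865, 0.3381, 0.0891]
eef_rot: [0.701, 0.093, -0.094, -0.7]
ft_force: [-0.1, -0.8, 0.9]
width: 0.0434
```

Run:
```python
from h import *
plan((.492,.33,.0387),14.7)
```

```text
t 55.85 p [0.4865 0.3381 0.0891] q1,q7 [-1.24 -0.18] jaw 15.2 yax [-0.001 -0.002 -1.   ] F [-0.1 -0.8  0.9] w 0.0434
shift total mm [ 3.3 50.4 -9.2] rows 2 per row [ 0.0016  0.0252 -0.0046]
turn [ 0.07  0.5  -0.09] rows 1 per row [ 0.072  0.502 -0.094]
```

Request:
arm_command(targets=[[[0.0033, 0, -0.0092, 0, 0.5, 0], [0, 0.02, 0, 0, 0, 0], [0, 0.02, 0, 0, 0, 0], [0, 0.01, 0, 0, 0, 0], [0, 0, 0, 0, 0, 0], [0, 0, 0, 0, 0, 0]]])

```text
time: 56.35
ee_pos: [0.4939, 0.3289, 0.0406]
eef_rot: [-0.701, -0.09, 0.089, 0.701]
ft_force: [0.8, 0.5, 0.6]
width: 0.0429
```

Request:
arm_command(targets=[[[0, 0, 0, 0, 0, 0], [0, 0, 0, 0, 0, 0], [0, 0, 0, 0, 0, 0], [0, 0, 0, 0, 0, 0], [0, 0, 0, 0, 0, 0], [0, 0, 0, 0, 0, 0], [0, 0, 0, 0, 0, 0]]], hand=0, grip_force=15)

```text
time: 56.93
ee_pos: [0.493, 0.3296, 0.0399]
eef_rot: [-0.701, -0.09, 0.09, 0.701]
ft_force: [-0.8, -0.1, 2.8]
width: 0.0118
```

Run:
```python
from h import *
plan((.492,.33,.0387),104.7)
```

```text
t 56.93 p [0.493  0.3296 0.0399] q1,q7 [-1.2  -0.13] jaw 14.6 yax [-0.  0. -1.] F [-0.8 -0.1  2.8] w 0.0118
shift total mm [-0.9  1.2  0.6] rows 1 per row [-0.0009  0.0012  0.0006]
turn [ 0.00e+00  8.99e+01 -2.00e-02] rows 13 per row [ 0.000e+00  6.915e+00 -2.000e-03]
```

Turn counter-clockwise (negative about tool y) 90°.

Request:
arm_command(targets=[[[-0.0005, 0, 0, 0, -6, 0], [0, 0, 0, 0, -6, 0], [0, 0, 0, 0, -6, 0], [0, 0, 0, 0, -6, 0], [0, 0, 0, 0, -6, 0], [0, 0, 0, 0, -6, 0], [0, 0, 0, 0, -6, 0], [0, 0, 0, 0, -6, 0], [0, 0, 0, 0, -6, 0], [0, 0, 0, 0, -6, 0], [0, 0, 0, 0, -6, 0], [0, 0, 0, 0, -6, 0]]])

```text
time: 57.93
ee_pos: [0.493, 0.3297, 0.04]
eef_rot: [0.513, 0.487, -0.486, -0.513]
ft_force: [0.1, 1.4, 0.6]
width: 0.012
```

Request:
arm_command(targets=[[[0, 0, 0, 0, -6, 0], [0, 0, 0, 0, -6, 0], [0, 0, 0, 0, -6, 0], [0, 0, 0, 0, 0, 0], [0, 0, 0, 0, 0, 0]]])

```text
time: 58.35
ee_pos: [0.493, 0.3297, 0.04]
eef_rot: [0.433, 0.559, -0.558, -0.433]
ft_force: [1.2, 1.8, 0.3]
width: 0.0123
```

Run:
```python
from h import *
plan((.492,.33,.0387),104.7)
```

```text
t 58.35 p [0.493  0.3297 0.04  ] q1,q7 [-0.95  1.29] jaw 104.4 yax [ 0.001  0.001 -1.   ] F [1.2 1.8 0.3] w 0.0123
shift total mm [0.5 1.3 0.9] rows 1 per row [0.0005 0.0013 0.0009]
turn [ 0.04 -0.3   0.04] rows 1 per row [ 0.045 -0.299  0.039]
```

Request:
arm_command(targets=[[[0, 0, 0, 0, 0, 0], [0, 0, 0, 0, 0, 0], [0, 0, 0, 0, 0, 0], [0, 0, 0, 0, 0, 0], [0, 0, 0, 0, 0, 0], [0, -0.02, 0, 0, 0, 0], [0, -0.025, 0, 0, 0, 0], [0, 0, 0, 0, 7, 0], [0, 0, 0, 0, 7, 0], [0, 0, 0, 0, 7, 0], [0, 0, 0, 0, 7, 0], [0, 0, 0, 0, 7, 0]]], hand=0.5)

```text
time: 59.35
ee_pos: [0.4926, 0.3294, 0.0848]
eef_rot: [-0.582, -0.402, 0.402, 0.582]
ft_force: [0.3, 0.0, -0.7]
width: 0.0435
```

Request:
arm_command(targets=[[[0, 0, 0, 0, 7, 0], [0, 0, 0, 0, 7, 0], [0, 0, 0, 0, 7, 0], [0, 0, 0, 0, 7, 0], [0, 0, 0, 0, 7, 0], [0, 0, 0, 0, 7, 0], [0, 0, 0, 0, 7, 0], [0, 0, 0, 0, 7, 0], [0, 0, 0, 0, 7, 0], [0, 0, 0, 0, 7, 0], [0, 0, 0, 0, 7, 0], [0, 0, 0, 0, 7, 0]]])

```text
time: 60.35
ee_pos: [0.4926, 0.3295, 0.0848]
eef_rot: [-0.701, 0.091, -0.091, 0.701]
ft_force: [-0.3, 0.5, -0.5]
width: 0.0436
```

Request:
arm_command(targets=[[[0, 0, 0, 0, 7, 0], [0, 0, 0, 0, 7, 0], [0, 0, 0, 0, 7, 0], [0, 0, 0, 0, 7, 0], [0, 0, 0, 0, 7, 0], [0, 0, 0, 0, 7, 0], [0, 0, 0, 0, 7, 0], [0, 0, 0, 0, 5, 0], [0, 0, 0, 0, 6, 0], [0, 0, 0, 0, 0, 0], [0, 0, 0, 0, 0, 0]]])

```text
time: 61.27
ee_pos: [0.4925, 0.3295, 0.0847]
eef_rot: [0.564, -0.427, 0.427, -0.564]
ft_force: [-0.8, 0.5, 0.4]
width: 0.0433
```

Run:
```python
from h import *
plan((.4925,.3298,.039),104.4)
```

```text
t 61.27 p [0.4925 0.3295 0.0847] q1,q7 [-1.42 -1.57] jaw -74.2 yax [ 0. -0. -1.] F [-0.8  0.5  0.4] w 0.0433
shift total mm [-0.3 45.7  0.1] rows 2 per row [-0.0002  0.0228  0.    ]
turn [0.   1.37 0.02] rows 1 per row [0.004 1.37  0.022]
```

Request:
arm_command(targets=[[[0, 0, 0, 0, 1.4, 0], [0, 0.02, 0, 0, 0, 0], [0, 0.02, 0, 0, 0, 0], [0, 0.0055, 0, 0, 0, 0], [0, 0, 0, 0, 0, 0], [0, 0, 0, 0, 0, 0]]])

```text
time: 61.77
ee_pos: [0.493, 0.3293, 0.0398]
eef_rot: [-0.558, 0.434, -0.434, 0.558]
ft_force: [0.2, -0.6, 0.2]
width: 0.0436
```

Request:
arm_command(targets=[[[0, 0, 0, 0, 0, 0], [0, 0, 0, 0, 0, 0], [0, 0, 0, 0, 0, 0], [0, 0, 0, 0, 0, 0], [0, 0, 0, 0, 0, 0], [0, 0, 0, 0, 0, 0], [0, 0, 0, 0, 0, 0]]], hand=0, grip_force=15)

```text
time: 62.35
ee_pos: [0.4927, 0.3296, 0.0394]
eef_rot: [-0.558, 0.434, -0.434, 0.558]
ft_force: [-0.6, 0.4, 1.1]
width: 0.0116
```

Run:
```python
from h import *
plan((.4925,.3298,.039),23.2)
```

```text
t 62.35 p [0.4927 0.3296 0.0394] q1,q7 [-1.38 -1.56] jaw -75.8 yax [ 0.  0. -1.] F [-0.6  0.4  1.1] w 0.0116
shift total mm [-0.2  0.4 -0.1] rows 1 per row [-0.0002  0.0004 -0.0001]
turn [ 0.0e+00  8.1e+01 -2.0e-02] rows 12 per row [ 0.00e+00  6.75e+00 -2.00e-03]
```

Request:
arm_command(targets=[[[0, 0, 0, 0, -6, 0], [0, 0, 0, 0, -6, 0], [0, 0, 0, 0, -6, 0], [0, 0, 0, 0, -6, 0], [0, 0, 0, 0, -6, 0], [0, 0, 0, 0, -6, 0], [0, 0, 0, 0, -6, 0], [0, 0, 0, 0, -6, 0], [0, 0, 0, 0, -6, 0], [0, 0, 0, 0, -6, 0], [0, 0, 0, 0, -6, 0], [0, 0, 0, 0, -6, 0]]])

```text
time: 63.35
ee_pos: [0.4929, 0.3294, 0.0395]
eef_rot: [-0.707, 0.022, -0.022, 0.707]
ft_force: [1.1, -1.0, 0.6]
width: 0.0116
```

Request:
arm_command(targets=[[[0, 0, 0, 0, -6, 0], [0, 0, 0, 0, -6, 0], [0, 0, 0, 0, -6, 0], [0, 0, 0, 0, -6, 0], [0, 0, 0, 0, -3, 0], [0, 0, 0, 0, 0, 0], [0, 0, 0, 0, 0, 0], [0, 0, 0, 0, 0, 0]]])

```text
time: 64.02
ee_pos: [0.493, 0.3294, 0.0394]
eef_rot: [-0.693, -0.142, 0.141, 0.693]
ft_force: [1.9, 0.6, 0.6]
width: 0.0118
```

Run:
```python
from h import *
plan((.4925,.3298,.039),23.2)
```

```text
t 64.02 p [0.493  0.3294 0.0394] q1,q7 [-1.11 -0.04] jaw 23.1 yax [ 0.001  0.    -1.   ] F [1.9 0.6 0.6] w 0.0118
shift total mm [-0.3  0.4  0.6] rows 1 per row [-0.0003  0.0004  0.0006]
turn [ 0.   -0.13  0.04] rows 1 per row [ 0.    -0.135  0.04 ]
```

Release, back off and look.

Request:
arm_command(targets=[[[0, 0, 0, 0, 0, 0], [0, 0, 0, 0, 0, 0], [0, 0, 0, 0, 0, 0], [0, 0, 0, 0, 0, 0], [0, 0, 0, 0, 0, 0], [0, -0.03, 0, 0, 0, 0], [0, -0.03, 0, 0, 0, 0], [0, -0.03, -0.02, 0, 0, 0], [0, -0.03, -0.035, 0, 0, 0], [0, -0.03, -0.035, 0, 0, 0], [0, 0, -0.035, 0, 0, 0], [0, 0, -0.035, 0, 0, 0]]], hand=0.5)

```text
time: 65.02
ee_pos: [0.5542, 0.1877, 0.1856]
eef_rot: [-0.692, -0.144, 0.141, 0.693]
ft_force: [0.3, -0.4, 0.2]
width: 0.0434
```

Request:
arm_command(targets=[[[0, 0, -0.035, 0, 0, 0], [0, 0, -0.035, 0, 0, 0], [0, 0, -0.02, 0, 0, 0], [0, 0, 0, 0, 0, 0], [0, 0, 0, 0, 0, 0]]])

```text
time: 65.43
ee_pos: [0.5886, 0.1044, 0.1834]
eef_rot: [0.693, 0.141, -0.141, -0.693]
ft_force: [-0.3, -0.5, -0.2]
width: 0.0434
```

Run:
```python
from h import *
for n,z in(("top",.028),("side",.028)):
    ims=[cam(n) for _ in range(4)]; cc=ims[0]
    cc['pixels']=np.mean([i['pixels'].astype(np.float32) for i in ims],0).astype(np.uint8)
    cv2.imwrite(f"pics/f_{n}.png",cv2.convertScaleAbs(ortho(cc,.4925,.3298,z,S=.0002,N=600),alpha=1.3))
    cv2.imwrite(f"pics/full_{n}.png",cc['pixels'])
    if n=="side": crop(cc,230,120,110,110,"fs",6)
print(readout.read_state()['time'])
```

```text
65.8333
```

View pics/f_top.png

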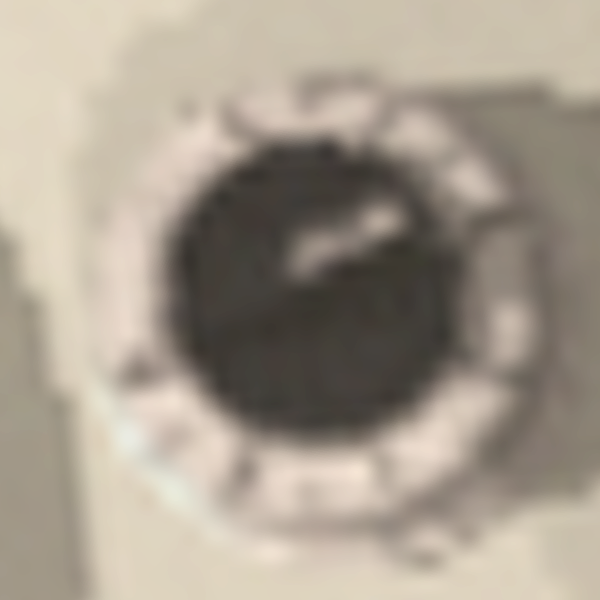

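View pics/f_side.png

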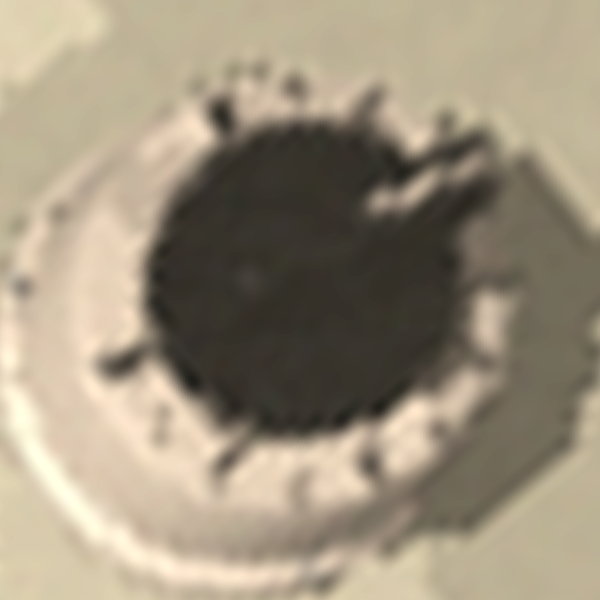

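View pics/fs.png

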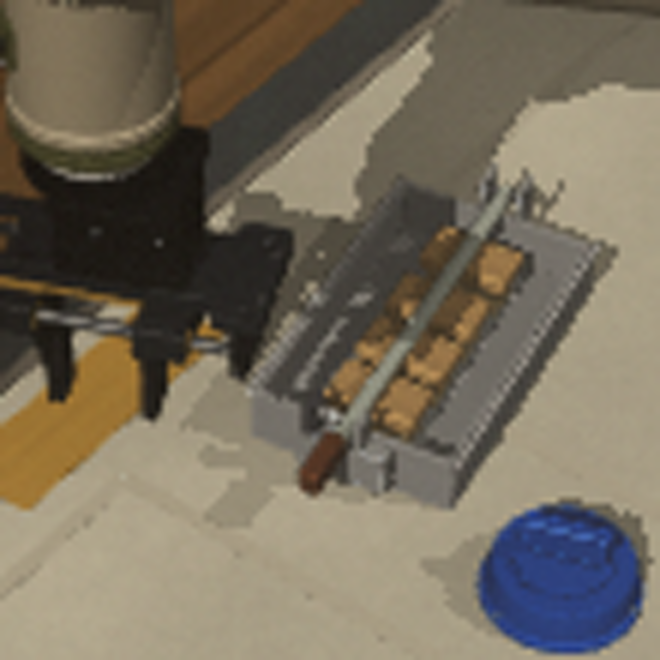

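View pics/full_top.png

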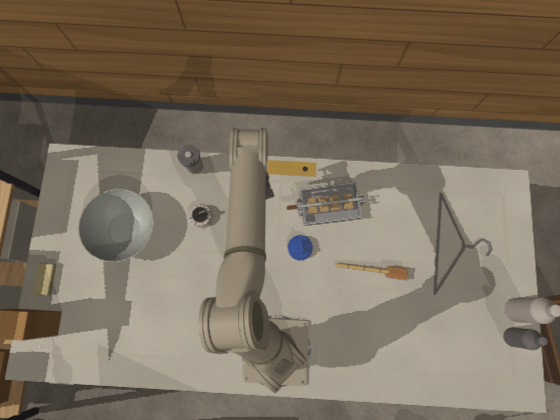

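Run:
```python
from h import *
for n in("side","top"):
    cc=cam(n); u0,v0=proj(cc,(.4925,.3298,.058)); 
    cc['pixels']=cv2.imread(f"pics/full_{n}.png")
    o=cv2.cvtColor(ortho(cc,.4925,.3298,.058,S=.0002,N=600),cv2.COLOR_BGR2GRAY)
    # blob of bright within radius 24mm, surrounded by dark
    yy,xx=np.mgrid[:600,:600]; X=(300-yy)*.0002; Y=(300-xx)*.0002
    a=np.radians(-66.8); al=X*np.cos(a)+Y*np.sin(a); pe=-X*np.sin(a)+Y*np.cos(a)
    m=(al>.003)&(al<.0225)&(abs(pe)<.0065)
    # per-station ridge: weighted centroid of brightness over dark
    al_=[];pe_=[]
    for s in np.arange(.004,.0225,.001):
        k=m&(abs(al-s)<.0005); w=np.clip(o[k].astype(float)-np.percentile(o[k],50),0,None); 
        if o[k].max()-o[k].min()<25: continue
        al_.append(s); pe_.append((w*pe[k]).sum()/w.sum())
    p=np.polyfit(al_,pe_,1); print(n,"world deg",-66.8+np.degrees(np.arctan(p[0])),"offset mm",p[1]*1e3,np.round(np.array(pe_)*1e3,1))
    cv2.imwrite(f"pics/l_{n}.png",o[150:450,150:450])
```

```text
side world deg -66.61331001341607 offset mm 2.7388517413675535 [3.4 3.2 2.6 2.1 2.  2.1 2.3 2.6 2.9 3.2 3.5 3.7 3.7 3.3 2.7 2.3 2.3 2.4
 2.6]
top world deg -64.50597345255883 offset mm -1.125788971157129 [-1.6 -1.5 -1.2 -0.9 -0.5 -0.2 -0.  -0.1 -0.1 -0.3 -0.5 -0.6 -0.8 -1.
 -1.  -0.7 -0.4 -0.1 -0. ]
```

Run:
```python
from bench import readout, r
print(readout.read_state()['ft_force']); print(r.close_job())
```

```text
[ 0.31229505  0.07079802 -0.27081789]
the job is handed in; nothing more can be done
None
```

The job is handed in at about 66 s of the 210 s limit. All four brushes are in the tray, the keeper bar is shut, and the timer is set to 20 minutes.

**What I did, in order**
- **Brushes:** I swung the keeper bar clear and laid the four brushes side by side, flat and bristles down, on the tray floor.
- **Keeper bar:** I brought the bar down and pressed it home. As a check I then pressed on the grip from above. It stopped the fingers at 58 mm, which is the height for a bar fully home.
- **Timer:** I wound the dial to about 278°, past the 60 mark at 270°. A picture showed the pointer beyond the broad mark. I then turned it back to 20.

**Last checks**
- **Brushes and bar:** The final pictures show four brushes lying flat under the shut bar. The basin, cup, hanger and bamboo brush show no sign of having moved. The gripper was clear of everything.
- **Timer setting:** The gripper's final angle puts the pointer at about 90° (20.0 min). The side view gives about 19.9 min and the top view about 19.5 min. The timer's own orientation is measured only to about ±1° (roughly 0.2 min).

**What disagreed**
- **Keeper height:** A rough pixel estimate from the side camera put the grip up to about 8 mm too high. I relied on the contact check above instead.
- **Pressing force:** The first press reached about 43 N at the wrist, through the fingers. That is under the 120 N wrist limit, and I backed off at once. It is above the 40 N limit for the arm or gripper body, but only the fingers should have been in contact.

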